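# Turn control modules over into the test set, with its slide switch off, then switch it on

### The arm

A 6-joint arm with a two-finger parallel gripper is mounted at the origin on the work surface. World frame = base frame: x ahead of the robot, y to its left, z up, the work surface at z = 0. Lengths are in mm, angles in rad, forces in N, time in s.
With the tool pointing down it reaches from about 350 to 775 mm from the base axis. Payload 7.3 kg.
Tool frame: the origin (TCP) lies between the finger pads; the fingertips stand bot.tip_extent ahead of it and the grasp point (between the pads) lies 6 mm ahead of it (bot.tip_extent is the distance from the TCP to the fingertips, in mm); x points along the fingers, y is the direction in which the jaws open and shut, and the axes are right-handed (so a half turn about x gives the same grasp; the last joint's range is limited). The gripper opens to 92 mm and grips with 3 to 60 N. Pads are 19 mm wide; open, the fingers measure 130 mm over their backs; the gripper's body (75 mm by 190 mm) begins 47 mm behind the grasp point.
Start: joints at [0.966, 0.342, 1.524, -0, 1.275, -0.146], TCP at [232.496, 470.731, 251.741] pointing down, gripper open.
Joint ranges: [-2.53, 2.53], [-0.77, 2.02], [0.04, 2.7], [-1, 4.14], [0.28, 2.66], [-3.11, 3.11]. Speed limits (rad/s): [2.57, 2.57, 3.14, 3.14, 3.14, 3.14].

### API

Orientations are given as [roll, pitch, yaw] about the fixed x, y, z axes, in that order (R = Rz(yaw) Ry(pitch) Rx(roll)).
In Python, from plant import bot, capture, workorder gives the robot as it stands. The module is installed in compiled form; this text tells all that it offers.
- The arm moves only by the shell command python3 -m crank 'ROWS'. ROWS is JSON, a list of rows, each an object with "linear": the shift along the tool's x, y, z in cm, a list of three; "delta_rot": the turn, a rotation vector about the tool's x, y, z in degrees, a list of three; "fingers": the opening, from 0 (shut) to 1 (fully open). In form: [{"linear": [x, y, z], "delta_rot": [wx, wy, wz], "fingers": fingers}, ...]. A call has exactly 5 rows; each row shifts and turns the commanded pose from where the row before left it, along the tool's axes as they then stand; what a row does not reach is not made up. A row lasts 1/10 s, in which the tool goes at most 50 mm and 8.59 degrees, less where a joint would pass 70% of its speed; a pose out of reach is approached as far as the arm can. A call with a gripper value outside its range is refused whole. The fingers move at their own pace and stop on an object; the grip force is fixed at half the most. Time passes only in rows, so rows that do not move let the fingers close, or fill a call up. It gives the time, the measured TCP pose, the force and the opening at its end, in the units of the state.
- bot.get_obs(): the state, without advancing time (a new reading comes with each control period).
- capture(name): name is "scene" or "side" or "wrist"; returns a dict with "image" (384x512x3 uint8, blue, green, red), "mtx" (3x3 intrinsics, pixels), "pose" (4x4, takes a point from camera to world coordinates). Camera axes: x right, y down, z forward; pixel columns grow to the right and rows downward; lengths in mm; the calibration is good to about 2 mm. A picture is of the moment at which its call begins. There is no depth.
- workorder.close_job(): hands the job in, once; it reports no verdict.
The state is a dict: "time": time; "joint_positions": joint angles; "dq": joint speeds; "tau": joint torques, N m; "tool_pos": TCP position; "tcp_rot": TCP orientation; "contact_force": force on the tool from outside, world axes, zero at the start; "moment": the same for the moment, N m; "grip_width": finger opening in mm.
Only numpy, scipy, OpenCV 4.12 (cv2) and the standard library are available. Lean on these libraries where they do the work, as an engineer would, in place of code of your own. Each camera call takes 0.05 s, during which the arm holds its last target. There are 200 camera calls.

### The job

Slide the test set's recessed switch fully off (towards the ring mark); then turn over every control module on the bench and lay each flat in a bay of its own in the test set, component side up, and then slide the switch fully on again (towards the bar mark). Never touch a module while the set is switched on: if one has to be put right, switch off first. Leave the tools and other things on the bench where they are.

Things in the scene. Friction and masses are not known exactly. Their poses are not given: they have to be found in the camera images.
- console: the test set: a low beige box fixed to the bench, 210 mm (its x) by 300 mm (its y) by 45 mm high; origin at the centre of its underside. Its top has three shallow bays side by side on the far part and the slide switch on the near part (near edge at its x = -105 mm).
- bay0 (a point): centre of the floor of bay 0, on top of the test set (45 mm above the bench). A bay takes one module with its length along the test set's x, either end first; it is 136 mm (x) by 76 mm (y) inside, bounded by ribs 4 mm thick and 5 mm high. Bays stand 95 mm apart along the test set's y; the axes are those of the test set.
- bay1 (a point): centre of the floor of bay 1, on top of the test set (45 mm above the bench). A bay takes one module with its length along the test set's x, either end first; it is 136 mm (x) by 76 mm (y) inside, bounded by ribs 4 mm thick and 5 mm high. Bays stand 95 mm apart along the test set's y; the axes are those of the test set.
- bay2 (a point): centre of the floor of bay 2, on top of the test set (45 mm above the bench). A bay takes one module with its length along the test set's x, either end first; it is 136 mm (x) by 76 mm (y) inside, bounded by ribs 4 mm thick and 5 mm high. Bays stand 95 mm apart along the test set's y; the axes are those of the test set.
- switch (a joint): travel of the slide switch in m, along the test set's y: 0 = fully off (towards the ring mark, -y), 0.024 = fully on (towards the bar mark, +y). Stays where it is left; about 2.5 N moves it. Starts on.
- switch_top (a point): centre of the top of the switch's ridge; it moves with it. Ridge 10 (y) x 26 (x) x 10 mm tall, its top flush with the panel (45 mm above the bench), in a slot 32 mm wide (x), 96 mm long (y), 10 mm deep, centred 33 mm behind the near edge. At least 31 mm of slot is free on each side of the ridge for a fingertip, dipped about 6 mm; the other finger can hang in front of the set.
- module0: control module: flat black block 120 (x) x 60 (y) x 26 (z) mm, about 0.25 kg, origin at its centre, z out of its plain metal back; the -z face shows the green board with components. Starts flat on the bench, component face down (z up), its length within about 20 degrees of world x. It can stand by itself on an end (120 mm tall). Absent (None) in some starts.
- module1: control module: flat black block 120 (x) x 60 (y) x 26 (z) mm, about 0.25 kg, origin at its centre, z out of its plain metal back; the -z face shows the green board with components. Starts flat on the bench, component face down (z up), its length within about 20 degrees of world x. It can stand by itself on an end (120 mm tall). Absent (None) in some starts.
- module2: control module: flat black block 120 (x) x 60 (y) x 26 (z) mm, about 0.25 kg, origin at its centre, z out of its plain metal back; the -z face shows the green board with components. Starts flat on the bench, component face down (z up), its length within about 20 degrees of world x. It can stand by itself on an end (120 mm tall). Absent (None) in some starts.
- multimeter: bystander: a grey multimeter, 130 x 75 x 34 mm, origin under its centre
- screwdriver: bystander: a screwdriver lying on the bench
- tape: bystander: a roll of black tape lying flat, 90 mm across, 25 mm high
- parts_tray: bystander: a small grey open tray, 100 x 140 x 35 mm
- screw_dish: bystander: a steel dish, 80 mm across, 30 mm high
- spanner: bystander: a spanner lying on the bench

How it is judged:
By the outcome, as a careful person would: the job done as asked, in the order asked, and still so for the second after the job is handed in, with the robot touching nothing.
Of module0, module1, module2 only 2 to 3 are there at a start; the rules pass over those that are not, and their reading is None.
At some moment in a run one of module0, module1, module2 may be knocked a few centimetres aside while the robot is not near it.
Once in a run the grip may slacken for a moment while it holds something.
It also fails if it takes over 210 s, if anything falls off the work surface, if the arm or the gripper's body presses on something with over 40 N, if the wrist force passes 120 N, or if a joint passes its speed limit or range.

## Working session

There is one attempt and no reset: what is moved stays moved. The work goes in short steps, Python scripts to look and compute and a shell command to move; the robot and the scene stay as the last step left them, time stands still between calls to the robot, and variables do not carry over. Pictures are saved under pics/ and viewed, on a budget of 14 in all, crops included, one or two more only if the job needs it, and the job is handed in when it is done.

```bash
mkdir -p pics; cat > h.py <<'E'
import numpy as np,cv2
from plant import bot,capture
from scipy.spatial.transform import Rotation as R
def shot(cam,name,crop=None,scale=1):
    c=capture(cam); np.savez('pics/'+name+'.npz',**c)
    im=c['image']
    if crop: im=im[crop[1]:crop[3],crop[0]:crop[2]]
    cv2.imwrite('pics/'+name+'.png',cv2.resize(im,None,fx=scale,fy=scale,interpolation=cv2.INTER_CUBIC)); return c
def world(name,px,z):
    c=np.load('pics/'+name+'.npz'); P=c['pose'];K=c['mtx']
    d=np.c_[np.array(px,float),np.ones(len(px))]@np.linalg.inv(K).T@P[:3,:3].T
    o=P[:3,3]; return o+d*((z-o[2])/d[:,2])[:,None]
def proj(name,pts):
    c=np.load('pics/'+name+'.npz'); P=np.linalg.inv(c['pose']);
    q=np.array(pts,float)@P[:3,:3].T+P[:3,3]; q=q@c['mtx'].T; return q[:,:2]/q[:,2:]
def st():
    o=bot.get_obs(); return o
def rows(pos,Rt):
    """remaining shift in tool axes cm, rotvec tool deg"""
    o=st(); p=np.array(o['tool_pos']); r=R.from_euler('xyz',o['tcp_rot'])
    print('shift cm',np.round(r.inv().apply(np.array(pos)-p)/10,2),'rot',np.round((r.inv()*Rt).as_rotvec(degrees=True),2))
E
python3 - <<'E'
from h import *
print(st(),bot.tip_extent)
print(R.from_euler('xyz',st()['tcp_rot']).as_matrix().round(3))
for c in('scene','side'):
    k=shot(c,c+'0',scale=1.5); print(k['pose'].round(2),k['mtx'])
E
```

```text
{'time': 0.0, 'joint_positions': array([ 9.66009620e-01,  3.42697499e-01,  1.52500453e+00, -6.98922373e-06,
        1.27542248e+00, -1.45965601e-01]), 'dq': array([-0.00036856,  0.00023678, -0.00039643,  0.00176683, -0.00049203,
        0.00146348]), 'tau': array([-5.64980655e-04, -4.31251931e+01, -2.44218367e+01,  7.17659807e-02,
        5.59488160e-02, -8.07101901e-05]), 'tool_pos': array([232.27002713, 470.40993279, 251.06239697]), 'tcp_rot': array([-1.71239899,  1.56926446, -2.17121806]), 'contact_force': array([-0.05771657,  0.32510952, -0.37756347]), 'moment': array([ 0.02909196,  0.03530306, -0.03430545]), 'grip_width': 91.7697527117381} 25.0
[[-0.001  0.443  0.897]
 [-0.001  0.897 -0.443]
 [-1.    -0.002 -0.   ]]
[[-4.20000e-01  7.20000e-01 -5.60000e-01  1.10756e+03]
 [ 9.10000e-01  3.30000e-01 -2.50000e-01  2.26690e+02]
 [ 0.00000e+00 -6.10000e-01 -7.90000e-01  8.01080e+02]
 [ 0.00000e+00  0.00000e+00  0.00000e+00  1.00000e+00]] [[395.81029993   0.         254.52201028]
 [  0.         395.81029993 192.53933285]
 [  0.           0.           1.        ]]
[[ 6.9000e-01 -4.1000e-01  5.9000e-01 -2.7117e+02]
 [-7.2000e-01 -4.0000e-01  5.6000e-01 -8.1651e+02]
 [ 1.0000e-02 -8.2000e-01 -5.8000e-01  8.6180e+02]
 [ 0.0000e+00  0.0000e+00  0.0000e+00  1.0000e+00]] [[484.56212449   0.         261.59247161]
 [  0.         484.56212449 195.05023894]
 [  0.           0.           1.        ]]
```

View pics/scene0.png

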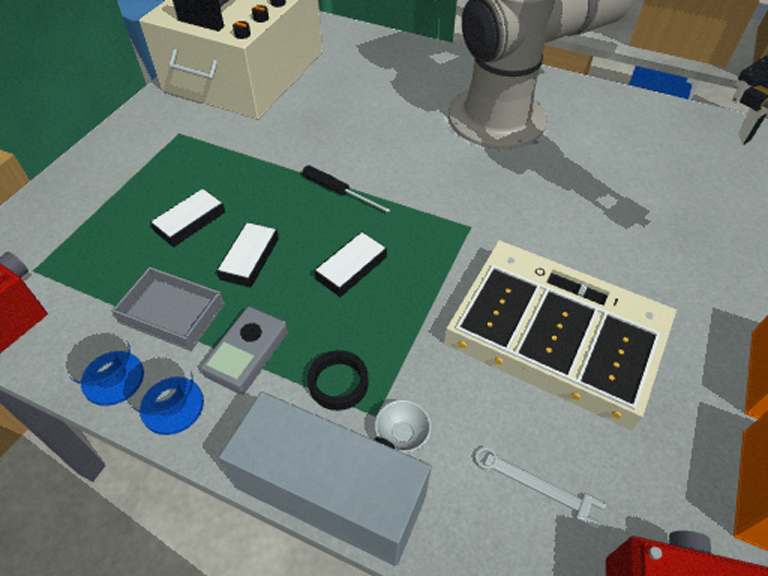

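View pics/side0.png

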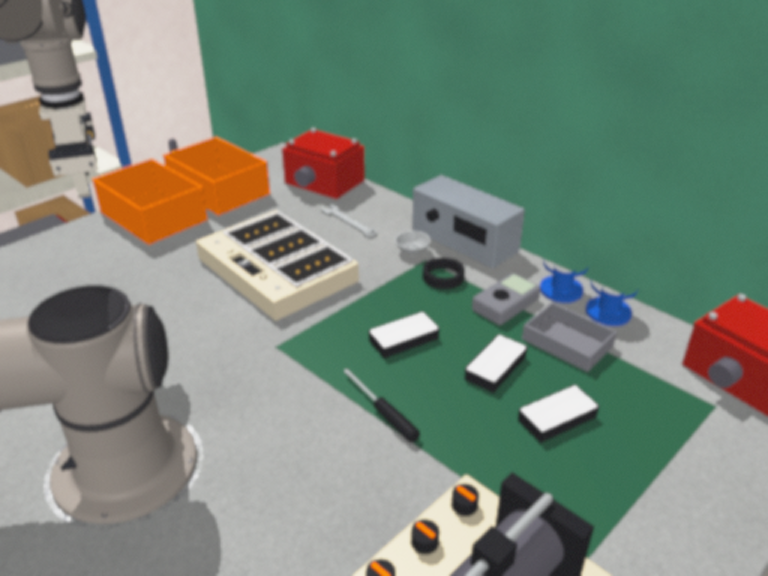

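Three modules are on the mat: tops near (188,212), (250,252) and (352,262). The console's top corners are (500,241), (676,309), (640,415), (447,335), and its ring mark is at (540,271), left of the switch.

```bash
cat > mods.py <<'E'
from h import *
def mods(name,z=26):
    im=np.load('pics/'+name+'.npz')['image']; g=im.min(2)
    n,l,s,c=cv2.connectedComponentsWithStats((g>185).astype(np.uint8))
    for i in range(1,n):
        if 300<s[i,4]<6000:
            cs,_=cv2.findContours((l==i).astype(np.uint8),0,1)
            w=world(name,cs[0][:,0],z)[:,:2].astype(np.float32)
            r=cv2.minAreaRect(w); b=cv2.boxPoints(r); e=b[1]-b[0]; f=b[2]-b[1]
            L=e if np.hypot(*e)>np.hypot(*f) else f
            print(c[i].round(),'ctr',np.round(r[0],1),'size',np.round(r[1],1),'len ang',round(float(np.degrees(np.arctan2(L[1],L[0])))%180,1))
E
python3 - <<'E'
from mods import *
mods('scene0')
mods('side0')
p=np.array([(500,241),(676,309),(640,417),(447,340),(540,271),(615,301),(583,291),(553,268),(607,298)])/1.5
print(world('scene0',p,45).round(0))
p=np.array([(198,240),(280,297),(357,262),(279,210),(247,265)])/1.5
print(world('side0',p,45).round(0))
g=np.load('pics/scene0.npz')['image']
# bay black regions
n,l,s,c=cv2.connectedComponentsWithStats((g.max(2)<60).astype(np.uint8))
for i in range(1,n):
  if s[i,4]>500 and c[i][0]>290 and c[i][1]>160:
    cs,_=cv2.findContours((l==i).astype(np.uint8),0,1); w=world('scene0',cs[0][:,0],45)[:,:2].astype(np.float32); print(c[i],cv2.minAreaRect(w))
E
```

```text
[124. 141.] ctr [ 546.9 -421.2] size [ 53.8 113.9] len ang 162.7
[164. 166.] ctr [ 577.5 -270.4] size [113.2  54.5] len ang 7.5
[233. 172.] ctr [522.3 -97.1] size [ 54.4 113.7] len ang 163.2
[377. 222.] ctr [518.3 263.8] size [284.  150.9] len ang 85.1
[104.  48.] ctr [1114.4 1653.7] size [1864.5  397.1] len ang 64.5
[65. 78.] ctr [ 672.7 1352.5] size [970.  60.] len ang 66.0
[10. 59.] ctr [ 577.  1688.8] size [247.5 102. ] len ang 67.4
[177. 171.] ctr [530.8 290.2] size [309.4 222. ] len ang 85.4
[268. 219.] ctr [520.8 -98.2] size [ 57.3 114.7] len ang 162.8
[330. 238.] ctr [ 576.7 -272.2] size [116.6  55. ] len ang 7.1
[372. 272.] ctr [ 545.8 -421.6] size [ 57.1 115.9] len ang 163.0
[294. 358.] ctr [ 233.2 -443.7] size [191.3  89. ] len ang 0.2
[[394. 127.  45.]
 [417. 423.  45.]
 [629. 403.  45.]
 [622. 116.  45.]
 [431. 208.  45.]
 [441. 333.  45.]
 [443. 282.  45.]
 [416. 226.  45.]
 [441. 320.  45.]]
[[422. 417.  45.]
 [410. 124.  45.]
 [600. 107.  45.]
 [629. 397.  45.]
 [435. 261.  45.]]
[332.19096965 204.95928942] ((527.5281982421875, 167.24266052246094), (73.6957015991211, 130.77964782714844), 85.55602264404297)
[371.02403204 221.51068091] ((535.3466186523438, 263.003662109375), (74.23165893554688, 130.8074951171875), 85.02938079833984)
[412.42212868 239.21166566] ((543.1141357421875, 357.80242919921875), (74.66520690917969, 130.97271728515625), 85.2429428100586)
```

```bash
cat >> h.py <<'E'
def down(yaw): # tool x down, tool z at world yaw (deg)
    c,s=np.cos(np.radians(yaw)),np.sin(np.radians(yaw)); x=np.array([0,0,-1.]); z=np.array([c,s,0]); return R.from_matrix(np.c_[x,np.cross(z,x),z])
def tilt(yaw,a): # forward tilt a deg (about jaw axis)
    return down(yaw)*R.from_rotvec([0,-a,0],degrees=True)
E
python3 - <<'E'
from h import *
rows([420,275,240],down(-94.7))
c=shot('wrist','w0'); p=np.array(st()['tool_pos']); r=R.from_euler('xyz',st()['tcp_rot'])
print('cam in tool',r.inv().apply(c['pose'][:3,3]-p), (r.inv().as_matrix()@c['pose'][:3,:3]).round(2),c['mtx'][0])
E
```

```text
shift cm [ 1.12 -9.21 25.48] rot [6.841e+01 4.000e-02 8.000e-02]
cam in tool [-133.35780227   -1.23662837  -81.59569417] [[ 0.   -0.3   0.95]
 [ 1.    0.   -0.  ]
 [ 0.    0.95  0.3 ]] [320.86547323   0.         251.75732463]
```

```bash
python3 -m crank '[{"linear":[0.2,-1.5,4.2],"delta_rot":[0,0,0],"fingers":0.65},{"linear":[0.2,-1.5,4.2],"delta_rot":[0,0,0],"fingers":0.65},{"linear":[0.2,-1.5,4.2],"delta_rot":[0,0,0],"fingers":0.65},{"linear":[0.2,-1.5,4.2],"delta_rot":[0,0,0],"fingers":0.65},{"linear":[0.2,-1.5,4.2],"delta_rot":[0,0,0],"fingers":0.65}]'
python3 -m crank '[{"linear":[0.2,-1.7,4.3],"delta_rot":[0,0,0],"fingers":0.65},{"linear":[0,0,0],"delta_rot":[8.5,0,0],"fingers":0.65},{"linear":[0,0,0],"delta_rot":[8.5,0,0],"fingers":0.65},{"linear":[0,0,0],"delta_rot":[8.5,0,0],"fingers":0.65},{"linear":[0,0,0],"delta_rot":[8.5,0,0],"fingers":0.65}]'
python3 -m crank '[{"linear":[0,0,0],"delta_rot":[8.5,0,0],"fingers":0.65},{"linear":[0,0,0],"delta_rot":[8.5,0,0],"fingers":0.65},{"linear":[0,0,0],"delta_rot":[8.5,0,0],"fingers":0.65},{"linear":[0,0,0],"delta_rot":[8.5,0,0],"fingers":0.65},{"linear":[0,0,0],"delta_rot":[0,0,0],"fingers":0.65}]'
python3 - <<'E'
from h import *
rows([420,275,240],down(-94.7)); c=shot('wrist','w1',scale=1.5)
E
```

```text
time: 0.65
tool_pos: [388.4, 309.1, 241.5]
tcp_rot: [-2.755, 1.571, 3.07]
contact_force: [0.3, 0.0, 0.1]
grip_width: 60.8
time: 1.15
tool_pos: [418.6, 275.9, 239.4]
tcp_rot: [-1.769, 1.57, -2.828]
contact_force: [-0.5, -0.4, 0.6]
grip_width: 59.5
time: 1.65
tool_pos: [418.4, 276.1, 239.5]
tcp_rot: [-1.15, 1.57, -2.796]
contact_force: [-0.5, -0.6, 0.6]
grip_width: 59.3
shift cm [-0.05  0.16  0.1 ] rot [0.34 0.01 0.03]
```

View pics/w1.png

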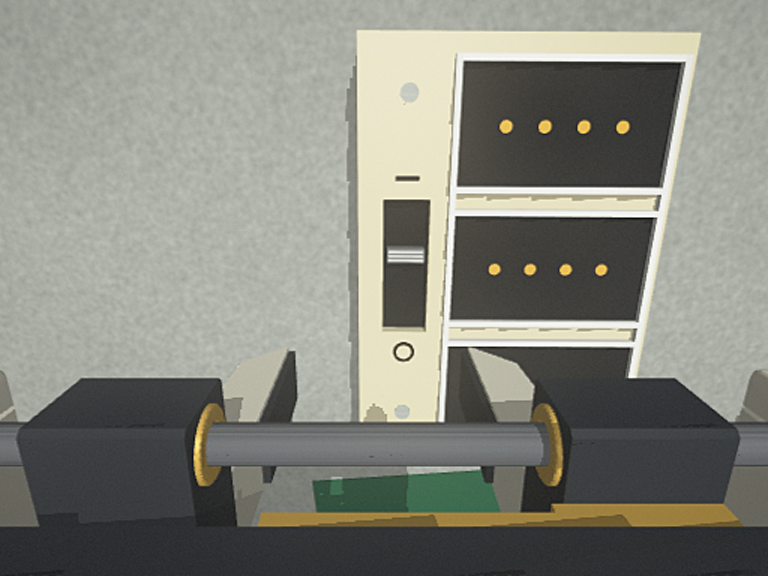

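The slot's corners are (384,200), (430,200), (426,328) and (383,328). The ridge is at about (406,254), the bar mark at (407,178) and the ring at (403,352). The console's near edge is at x≈358.

```bash
python3 - <<'E'
from h import *
p=np.array([(384,200),(430,200),(426,328),(383,328),(406,254),(357,30),(359,400)])/1.5
w=world('w1',p,45); print(w.round(1)); s=w[:4].mean(0); print('slot',s)
a=np.radians(-4.7); X=np.array([np.cos(a),np.sin(a),0]); Y=np.array([-np.sin(a),np.cos(a),0])
b=np.array([535.3,263,45]); print('bay1 rel slot',(b-s)@X,(b-s)@Y,'ridge',(w[4]-s)@X,(w[4]-s)@Y,'bays',)
# TCP targets: x offset -(9.5+30), tip z 39 -> TCP 64
for y in (33,2.5,-33): 
    t=s+Y*y-X*39.5; print(y,t.round(1)); 
rows((s+Y*33-X*39.5)[:2].tolist()+[90],down(-94.7))
E
```

```text
[[425.9 316.   45. ]
 [456.9 313.7  45. ]
 [449.9 220.9  45. ]
 [418.5 223.3  45. ]
 [438.5 277.6  45. ]
 [416.9 419.7  45. ]
 [395.6 165.1  45. ]]
slot [437.77804681 268.47534444  45.        ]
bay1 rel slot 97.64266614440832 2.53387043329995 ridge -0.0027712378080298537 9.146285265498616 bays
33 [401.1 304.6  45. ]
2.5 [398.6 274.2  45. ]
-33 [395.7 238.8  45. ]
shift cm [14.95 -1.93 -2.72] rot [0.6  0.01 0.03]
```

```bash
python3 -m crank '[{"linear":[4,-1.0,-1.4],"delta_rot":[0.6,0,0],"fingers":0.65},{"linear":[4,-0.9,-1.4],"delta_rot":[0,0,0],"fingers":0.65},{"linear":[4,0,0],"delta_rot":[0,0,0],"fingers":0.65},{"linear":[3,0,0],"delta_rot":[0,0,0],"fingers":0.65},{"linear":[0,0,0],"delta_rot":[0,0,0],"fingers":0.65}]'
python3 -m crank '[{"linear":[0.8,0,0],"delta_rot":[0,0,0],"fingers":0.65},{"linear":[0.8,0,0],"delta_rot":[0,0,0],"fingers":0.65},{"linear":[0.5,0,0],"delta_rot":[0,0,0],"fingers":0.65},{"linear":[0.4,0,0],"delta_rot":[0,0,0],"fingers":0.65},{"linear":[0,0,0],"delta_rot":[0,0,0],"fingers":0.65}]'
```

```text
time: 2.2
tool_pos: [399.5, 304.4, 86.2]
tcp_rot: [-0.993, 1.563, -2.646]
contact_force: [-1.1, 0.2, -0.0]
grip_width: 59.8
time: 2.7
tool_pos: [401.9, 305.6, 64.7]
tcp_rot: [2.619, 1.571, 0.963]
contact_force: [-0.6, -0.4, 0.7]
grip_width: 59.4
```

```bash
python3 -m crank '[{"linear":[0,0,0.8],"delta_rot":[0,0,0],"fingers":0.65},{"linear":[0,0,0.8],"delta_rot":[0,0,0],"fingers":0.65},{"linear":[0,0,0.7],"delta_rot":[0,0,0],"fingers":0.65},{"linear":[0,0,0.4],"delta_rot":[0,0,0],"fingers":0.65},{"linear":[0,0,0.1],"delta_rot":[0,0,0],"fingers":0.65}]'
python3 -m crank '[{"linear":[0,0,0.1],"delta_rot":[0,0,0],"fingers":0.65},{"linear":[0,0,0.1],"delta_rot":[0,0,0],"fingers":0.65},{"linear":[0,0,0.1],"delta_rot":[0,0,0],"fingers":0.65},{"linear":[0,0,0],"delta_rot":[0,0,0],"fingers":0.65},{"linear":[0,0,0],"delta_rot":[0,0,0],"fingers":0.65}]'
```

```text
time: 3.2
tool_pos: [399.8, 277.3, 65.0]
tcp_rot: [2.175, 1.57, 0.518]
contact_force: [0.3, 2.0, -0.0]
grip_width: 59.8
time: 3.7
tool_pos: [399.7, 275.9, 65.0]
tcp_rot: [2.542, 1.568, 0.886]
contact_force: [1.0, 7.8, 1.7]
grip_width: 59.7
```

```bash
python3 -m crank '[{"linear":[0,0,0.1],"delta_rot":[0,0,0],"fingers":0.65},{"linear":[0,0,0.1],"delta_rot":[0,0,0],"fingers":0.65},{"linear":[0,0,0.1],"delta_rot":[0,0,0],"fingers":0.65},{"linear":[0,0,0],"delta_rot":[0,0,0],"fingers":0.65},{"linear":[0,0,0],"delta_rot":[0,0,0],"fingers":0.65}]'
python3 -m crank '[{"linear":[0,0,-0.5],"delta_rot":[0,0,0],"fingers":0.65},{"linear":[-1.5,0,0],"delta_rot":[0,0,0],"fingers":0.65},{"linear":[-3,0,0],"delta_rot":[0,0,0],"fingers":0.65},{"linear":[-4,0,0],"delta_rot":[0,0,0],"fingers":1},{"linear":[-4,0,0],"delta_rot":[0,0,0],"fingers":1}]'
python3 -m crank '[{"linear":[-2,0,3],"delta_rot":[-8.5,0,0],"fingers":1},{"linear":[0,0,3],"delta_rot":[-8.5,0,0],"fingers":1},{"linear":[0,0,3],"delta_rot":[-8.5,0,0],"fingers":1},{"linear":[0,0,2],"delta_rot":[-8.5,0,0],"fingers":1},{"linear":[0,0,0],"delta_rot":[-8.5,0,0],"fingers":1}]'
python3 - <<'E'
from h import *
rows([440,-60,240],down(-17)); c=shot('wrist','w2'); shot('scene','s2',(290,150,460,290),4)
E
```

```text
time: 4.2
tool_pos: [399.8, 275.0, 65.2]
tcp_rot: [2.69, 1.564, 1.034]
contact_force: [-1.0, 18.2, -1.7]
grip_width: 59.4
time: 4.7
tool_pos: [398.5, 276.0, 190.4]
tcp_rot: [-0.88, 1.567, -2.536]
contact_force: [0.6, 1.2, 0.1]
grip_width: 71.3
time: 5.2
tool_pos: [412.1, 166.5, 209.5]
tcp_rot: [-1.378, 1.569, -2.289]
contact_force: [-0.9, 1.9, -0.2]
grip_width: 92.2
shift cm [ -3.02 -11.69  19.61] rot [-3.519e+01 -1.000e-02  1.200e-01]
```

View pics/s2.png

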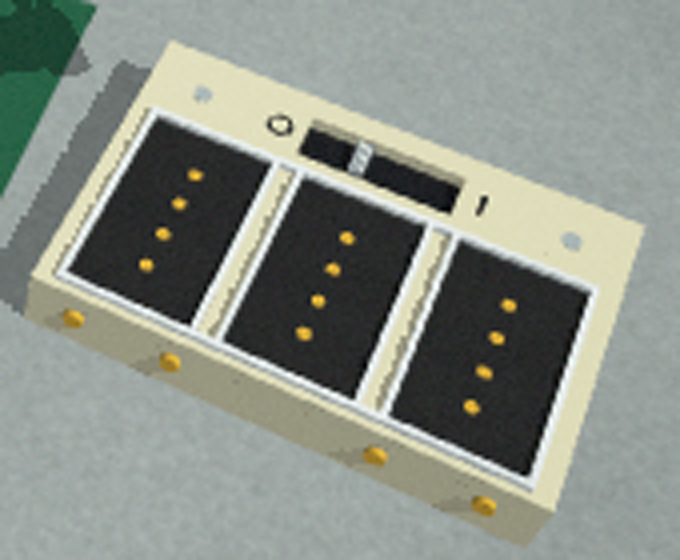

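The switch ridge, at (360,157) in the crop, is at the ring end: off. Next is the nearest module.

```bash
python3 -m crank '[{"linear":[-0.5,-2.4,4],"delta_rot":[0,0,0],"fingers":1},{"linear":[-0.5,-2.4,4],"delta_rot":[0,0,0],"fingers":1},{"linear":[-0.5,-2.4,4],"delta_rot":[0,0,0],"fingers":1},{"linear":[-0.5,-2.4,4],"delta_rot":[0,0,0],"fingers":1},{"linear":[-0.5,-2.1,3.6],"delta_rot":[0,0,0],"fingers":1}]'
python3 -m crank '[{"linear":[0,0,0],"delta_rot":[-8.5,0,0],"fingers":1},{"linear":[0,0,0],"delta_rot":[-8.5,0,0],"fingers":1},{"linear":[0,0,0],"delta_rot":[-8.5,0,0],"fingers":1},{"linear":[0,0,0],"delta_rot":[-8.5,0,0],"fingers":1},{"linear":[0,0,0],"delta_rot":[-1.2,0,0],"fingers":1}]'
python3 -m crank '[{"linear":[0,0,0],"delta_rot":[0,-8,0],"fingers":1},{"linear":[0,0,0],"delta_rot":[0,-8,0],"fingers":1},{"linear":[0,0,0],"delta_rot":[0,-8,0],"fingers":1},{"linear":[0,0,0],"delta_rot":[0,-8,0],"fingers":1},{"linear":[0,0,0],"delta_rot":[0,-8,0],"fingers":1}]'
cat >> mods.py <<'E'
def grasp(ctr,yaw,a,off,z,name='',zoff=0):
    """TCP pose for grasp at off mm along length axis from ctr"""
    u=np.array([np.cos(np.radians(yaw)),np.sin(np.radians(yaw)),0]); Rt=tilt(yaw,a)
    g=np.array([ctr[0],ctr[1],z])+off*u; d=Rt.apply([1,0,0]); t=g-6*d
    print(name,'TCP',t.round(1)); rows(t,Rt); return t,Rt,d
E
python3 - <<'E'
from mods import *
c=shot('scene','s3'); mods('s3')
t,Rt,d=grasp((522,-97.5),-17,40,-25,23,'g'); rows(t-80*d,Rt); print(st()['joint_positions'].round(2))
E
```

```text
time: 5.8
tool_pos: [438.5, -59.4, 234.7]
tcp_rot: [-2.283, 1.57, 3.081]
contact_force: [1.4, 0.4, -0.1]
grip_width: 91.5
time: 6.3
tool_pos: [438.7, -57.5, 234.4]
tcp_rot: [-3.025, 1.569, 2.957]
contact_force: [0.8, 0.1, 0.0]
grip_width: 91.8
time: 6.8
tool_pos: [435.9, -57.0, 245.2]
tcp_rot: [0.008, 0.889, -0.298]
contact_force: [43.1, -15.1, 24.8]
grip_width: 91.5
[124. 141.] ctr [ 546.9 -421.2] size [ 53.8 113.9] len ang 162.7
[164. 166.] ctr [ 577.9 -270.4] size [113.9  54.5] len ang 7.5
[233. 172.] ctr [522.2 -97.2] size [ 54.5 113.8] len ang 163.3
[376. 222.] ctr [515.8 261.9] size [288.2 155.5] len ang 85.1
g TCP [494.4 -89.1  27.6]
shift cm [21.21 -1.45 -7.72] rot [-0.45 -1.64 -0.  ]
shift cm [13.21 -1.45 -7.94] rot [-0.45 -1.64 -0.  ]
[-0.31 -0.08  2.26  0.03  0.29 -1.6 ]
```

```bash
python3 -m crank '[{"linear":[0,0,0],"delta_rot":[0,8,0],"fingers":1},{"linear":[0,0,0],"delta_rot":[0,2,0],"fingers":1},{"linear":[0,0,0],"delta_rot":[0,0,0],"fingers":1},{"linear":[0,0,0],"delta_rot":[0,0,0],"fingers":1},{"linear":[0,0,0],"delta_rot":[0,0,0],"fingers":1}]'
python3 - <<'E'
from mods import *
t,Rt,d=grasp((522,-97.5),-17,30,-25,23,'g'); rows(t-80*d,Rt); print(st()['joint_positions'].round(2))
E
```

```text
time: 7.35
tool_pos: [437.7, -57.9, 246.1]
tcp_rot: [0.003, 1.062, -0.298]
contact_force: [0.7, -1.1, 0.3]
grip_width: 92.0
g TCP [495.2 -89.3  28.2]
shift cm [22.16 -1.33 -5.  ] rot [-0.24 -0.86  0.04]
shift cm [14.16 -1.34 -5.12] rot [-0.24 -0.86  0.04]
[-0.31 -0.03  2.12  0.01  0.55 -1.59]
```

```bash
python3 -m crank '[{"linear":[3.5,-0.3,-1.3],"delta_rot":[-0.2,-0.8,0],"fingers":1},{"linear":[3.5,-0.3,-1.3],"delta_rot":[0,0,0],"fingers":1},{"linear":[3.5,-0.3,-1.3],"delta_rot":[0,0,0],"fingers":1},{"linear":[3.5,-0.3,-1.2],"delta_rot":[0,0,0],"fingers":1},{"linear":[0,0,0],"delta_rot":[0,0,0],"fingers":1}]'
python3 - <<'E'
from mods import *
c=shot('wrist','w4',scale=1.5); mods('w4')
t,Rt,d=grasp((522,-97.5),-17,30,-25,23,'g');  print(st()['joint_positions'].round(2))
E
```

```text
time: 7.85
tool_pos: [466.0, -80.5, 142.7]
tcp_rot: [0.009, 1.109, -0.287]
contact_force: [0.1, 0.5, 0.2]
grip_width: 91.9
[114.  14.] ctr [ 367.3 -134.2] size [89.   5.7] len ang 80.0
[ 90. 243.] ctr [ 552.1 -277.1] size [64.3 57. ] len ang 8.4
[264. 334.] ctr [ 815.8 -136.5] size [148.3  53.8] len ang 72.5
g TCP [495.2 -89.3  28.2]
shift cm [11.69 -0.06 -2.36] rot [-0.04 -3.48 -0.24]
[-0.35  0.22  2.18  0.1   0.28 -1.72]
```

View pics/w4.png

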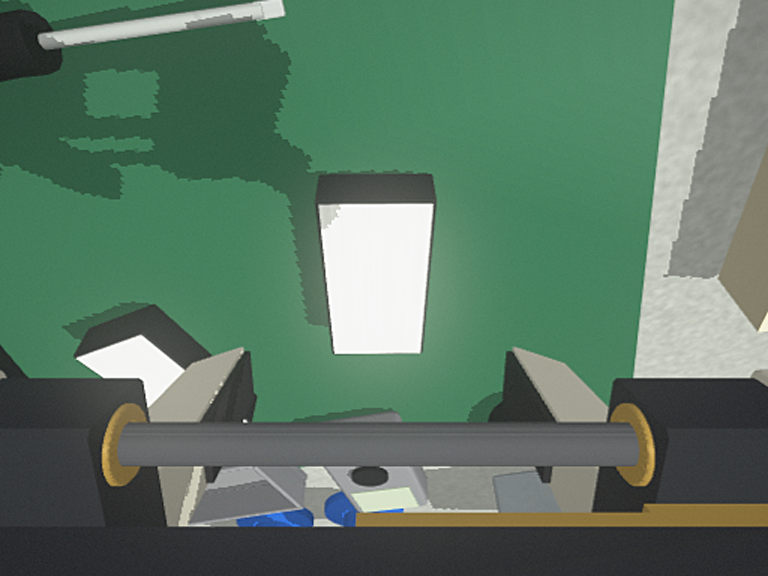

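The module is centred between the fingers: its top corners are (318,205), (435,205), (422,353) and (333,353). Forward tilt is limited by joint 5, so I pick at 20° of tilt, stand the module at (550,-40), and regrasp it from the near side.

```bash
python3 -m crank '[{"linear":[0,0,0],"delta_rot":[0,6.5,0],"fingers":1},{"linear":[0,0,0],"delta_rot":[0,0,0],"fingers":1},{"linear":[0,0,0],"delta_rot":[0,0,0],"fingers":1},{"linear":[0,0,0],"delta_rot":[0,0,0],"fingers":1},{"linear":[0,0,0],"delta_rot":[0,0,0],"fingers":1}]'
python3 - <<'E'
from mods import *
t,Rt,d=grasp((522,-97.5),-17,20,-25,24,'g');  print(st()['joint_positions'].round(2))
c=np.load('pics/w4.npz'); print(world('w4',np.array([(318,205),(435,205),(422,353),(333,353)])/1.5,26).round(1))
E
```

```text
time: 8.4
tool_pos: [465.2, -79.7, 144.2]
tcp_rot: [0.01, 1.219, -0.284]
contact_force: [-0.5, 0.3, 0.2]
grip_width: 92.3
g TCP [496.1 -89.6  29.6]
shift cm [11.88 -0.09 -0.91] rot [ 0.08  0.17 -0.25]
[-0.35  0.24  2.09  0.05  0.46 -1.66]
[[ 459.4 -110.1   26. ]
 [ 476.3  -55.1   26. ]
 [ 587.8  -87.9   26. ]
 [ 570.4 -144.1   26. ]]
```

```bash
python3 -m crank '[{"linear":[3.5,-0.1,-0.5],"delta_rot":[0,0,0],"fingers":1},{"linear":[3.5,0,-0.4],"delta_rot":[0,0,0],"fingers":1},{"linear":[3,0,0],"delta_rot":[0,0,0],"fingers":1},{"linear":[1.2,0,0],"delta_rot":[0,0,0],"fingers":1},{"linear":[0.7,0,0],"delta_rot":[0,0,0],"fingers":1}]'
python3 -m crank '[{"linear":[0,0,0],"delta_rot":[0,0,0],"fingers":0.5},{"linear":[0,0,0],"delta_rot":[0,0,0],"fingers":0.5},{"linear":[0,0,0],"delta_rot":[0,0,0],"fingers":0.5},{"linear":[0,0,0],"delta_rot":[0,0,0],"fingers":0.5},{"linear":[0,0,0],"delta_rot":[0,0,0],"fingers":0.5}]'
python3 - <<'E'
from mods import *
t,Rt,d=grasp((522,-97.5),-17,20,-25,24,'g');  print(st()['joint_positions'].round(2))
E
```

```text
time: 8.9
tool_pos: [506.7, -92.3, 49.5]
tcp_rot: [0.016, 1.253, -0.278]
contact_force: [-1.3, 0.6, -0.0]
grip_width: 91.8
time: 9.4
tool_pos: [506.4, -92.3, 50.4]
tcp_rot: [0.015, 1.252, -0.279]
contact_force: [-1.8, -2.6, 1.7]
grip_width: 56.6
g TCP [496.1 -89.6  29.6]
shift cm [ 1.64 -0.05 -1.66] rot [ 0.08 -1.75 -0.32]
[-0.34  0.5   2.05  0.07  0.28 -1.68]
```

```bash
python3 -m crank '[{"linear":[0,0,0],"delta_rot":[0,8,0],"fingers":1},{"linear":[0,0,0],"delta_rot":[0,0,0],"fingers":1},{"linear":[0,0,0],"delta_rot":[0,0,0],"fingers":1},{"linear":[0,0,0],"delta_rot":[0,0,0],"fingers":1},{"linear":[0,0,0],"delta_rot":[0,0,0],"fingers":1}]'
python3 - <<'E'
from mods import *
t,Rt,d=grasp((522,-98),-17,10,-28,23,'g');  print(st()['joint_positions'].round(2), R.from_euler('xyz',st()['tcp_rot']).apply([1,0,0]).round(3))
E
```

```text
time: 9.9
tool_pos: [505.6, -91.7, 49.3]
tcp_rot: [0.03, 1.39, -0.264]
contact_force: [-0.1, 0.1, -0.1]
grip_width: 90.2
g TCP [494.2 -89.5  28.9]
shift cm [ 1.8  -0.13 -1.5 ] rot [ 0.14  0.37 -0.34]
[-0.34  0.52  1.94  0.03  0.5  -1.64] [ 0.174 -0.047 -0.984]
```

```bash
python3 -m crank '[{"linear":[0.9,-0.1,-0.7],"delta_rot":[0,0.3,0],"fingers":1},{"linear":[0.9,0,-0.8],"delta_rot":[0,0,0],"fingers":1},{"linear":[0,0,0],"delta_rot":[0,0,0],"fingers":1},{"linear":[0,0,0],"delta_rot":[0,0,0],"fingers":0.5},{"linear":[0,0,0],"delta_rot":[0,0,0],"fingers":0.5}]'
python3 -m crank '[{"linear":[0,0,0],"delta_rot":[0,0,0],"fingers":0.5},{"linear":[0,0,0],"delta_rot":[0,0,0],"fingers":0.5},{"linear":[0,0,0],"delta_rot":[0,0,0],"fingers":0.5},{"linear":[0,0,0],"delta_rot":[0,0,0],"fingers":0.5},{"linear":[0,0,0],"delta_rot":[0,0,0],"fingers":0.5}]'
python3 - <<'E'
from mods import *
t,Rt,d=grasp((522,-98),-17,10,-28,23,'g');  print(st()['joint_positions'].round(2))
E
```

```text
time: 10.4
tool_pos: [495.5, -89.8, 29.6]
tcp_rot: [0.029, 1.394, -0.264]
contact_force: [0.6, -0.2, -0.6]
grip_width: 80.3
time: 10.9
tool_pos: [495.4, -89.6, 29.7]
tcp_rot: [0.03, 1.394, -0.264]
contact_force: [-0.4, 1.4, 2.6]
grip_width: 59.9
g TCP [494.2 -89.5  28.9]
shift cm [ 0.06 -0.02 -0.13] rot [ 0.14  0.11 -0.33]
[-0.34  0.55  1.98  0.03  0.44 -1.64]
```

```bash
python3 -m crank '[{"linear":[-2,0,0],"delta_rot":[0,0,0],"fingers":0.5},{"linear":[-4,0,0],"delta_rot":[0,0,0],"fingers":0.5},{"linear":[-4,0,0],"delta_rot":[0,0,0],"fingers":0.5},{"linear":[-4,0,0],"delta_rot":[0,5,0],"fingers":0.5},{"linear":[-4,0,0],"delta_rot":[0,5,0],"fingers":0.5}]'
python3 -m crank '[{"linear":[0,0,0],"delta_rot":[-8,0,0],"fingers":0.5},{"linear":[0,0,0],"delta_rot":[-8,0,0],"fingers":0.5},{"linear":[0,0,0],"delta_rot":[-8,0,0],"fingers":0.5},{"linear":[0,0,0],"delta_rot":[-8,0,0],"fingers":0.5},{"linear":[0,0,0],"delta_rot":[-8,0,0],"fingers":0.5}]'
python3 -m crank '[{"linear":[0,0,0],"delta_rot":[-6.5,0,0],"fingers":0.5},{"linear":[0,0,0],"delta_rot":[0,8,0],"fingers":0.5},{"linear":[0,0,0],"delta_rot":[0,8,0],"fingers":0.5},{"linear":[0,0,0],"delta_rot":[0,8,0],"fingers":0.5},{"linear":[0,0,0],"delta_rot":[0,8,0],"fingers":0.5}]'
python3 -m crank '[{"linear":[0,0,0],"delta_rot":[0,8,0],"fingers":0.5},{"linear":[0,0,0],"delta_rot":[0,8,0],"fingers":0.5},{"linear":[0,0,0],"delta_rot":[0,8,0],"fingers":0.5},{"linear":[0,0,0],"delta_rot":[0,8,0],"fingers":0.5},{"linear":[0,0,0],"delta_rot":[0,0,0],"fingers":0.5}]'
python3 - <<'E'
from mods import *
Rt=tilt(30,-80); u=np.array([np.cos(np.radians(30)),np.sin(np.radians(30)),0])
# standing: TCP z
print(st()['joint_positions'].round(2),st()['contact_force'])
rows([550,-40,90+12],Rt)
shot('scene','s5',(120,50,320,230),3.5)
E
```

```text
time: 11.4
tool_pos: [466.1, -81.9, 208.3]
tcp_rot: [2.176, 1.565, 1.883]
contact_force: [0.6, -0.4, -4.2]
grip_width: 59.3
time: 11.9
tool_pos: [467.4, -82.3, 206.1]
tcp_rot: [0.888, 1.566, 1.299]
contact_force: [0.4, 0.1, -1.8]
grip_width: 59.9
time: 12.4
tool_pos: [468.3, -82.3, 206.9]
tcp_rot: [3.139, 1.012, -2.625]
contact_force: [0.5, -0.5, -3.7]
grip_width: 59.8
time: 12.9
tool_pos: [467.8, -81.7, 202.2]
tcp_rot: [3.133, 0.451, -2.626]
contact_force: [-0.1, 0.5, -3.6]
grip_width: 59.7
[-0.04  0.86  1.21 -0.57  2.05 -2.13] [-0.14712741  0.51299215 -3.5586966 ]
shift cm [-3.91 -0.54 13.03] rot [ 0.36 15.85 -0.34]
```

View pics/s5.png

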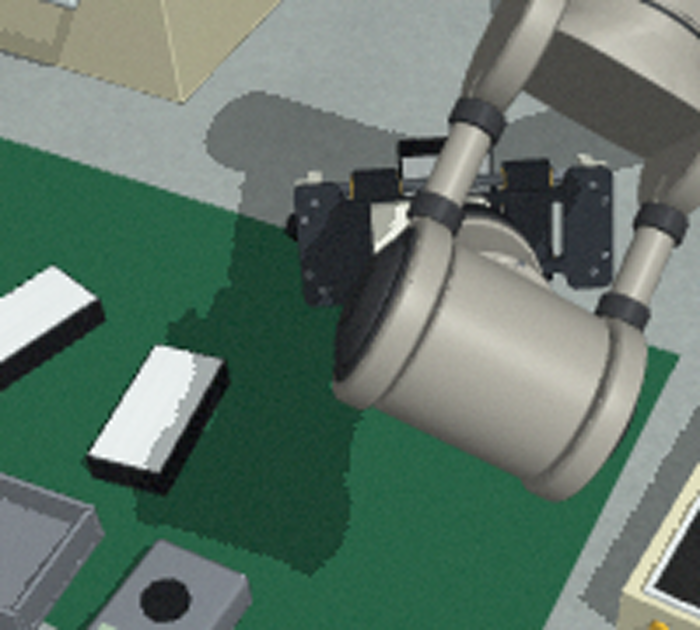

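The module hangs in the gripper at (400,225); the other two are undisturbed.

```bash
python3 -m crank '[{"linear":[-2,-0.3,1.5],"delta_rot":[0,8,0],"fingers":0.5},{"linear":[-2,-0.3,1.5],"delta_rot":[0.3,7.9,-0.3],"fingers":0.5},{"linear":[-2,0,0],"delta_rot":[0,0,0],"fingers":0.5},{"linear":[0,0,0],"delta_rot":[0,0,0],"fingers":0.5},{"linear":[0,0,0],"delta_rot":[0,0,0],"fingers":0.5}]'
python3 - <<'E'
from mods import *
Rt=tilt(30,-80);o=st()
print(o['joint_positions'].round(2))
rows([550,-40,100],Rt)
# predicted lowest point of module
r0=tilt(-17,10.1); p0=np.array([495.4,-89.6,29.7]); rn=R.from_euler('xyz',o['tcp_rot'])
u=np.array([np.cos(np.radians(-17)),np.sin(np.radians(-17)),0]);v=np.array([-u[1],u[0],0])
c=np.array([[522,-98,13]+a*60*u+b*30*v+e*np.array([0,0,13]) for a in(-1,1) for b in(-1,1) for e in(-1,1)])
q=rn.apply(r0.inv().apply(c-p0)); print('corner z rel TCP',q[:,2].round(1),'centre rel',q.mean(0).round(1))
E
```

```text
time: 13.45
tool_pos: [530.1, -54.4, 198.8]
tcp_rot: [-3.136, 0.186, -2.619]
contact_force: [-0.3, 0.1, -1.9]
grip_width: 59.7
[ 0.02  1.11  0.88 -0.74  2.36 -2.25]
shift cm [-0.57  0.31 10.16] rot [-0.3   0.66 -0.03]
corner z rel TCP [ 32.   32.2  31.7  31.9 -88.  -87.8 -88.3 -88.1] centre rel [-14.   -8.5 -28.1]
```

```bash
python3 -m crank '[{"linear":[0.72,0,4],"delta_rot":[0,0.6,0],"fingers":0.5},{"linear":[0.72,0,4],"delta_rot":[0,0,0],"fingers":0.5},{"linear":[0.3,0,1.6],"delta_rot":[0,0,0],"fingers":0.5},{"linear":[0.1,0,0.5],"delta_rot":[0,0,0],"fingers":0.5},{"linear":[0,0,0],"delta_rot":[0,0,0],"fingers":0.5}]'
python3 - <<'E'
from mods import *
print(st()['joint_positions'].round(2))
E
```

```text
time: 13.95
tool_pos: [530.0, -54.9, 96.6]
tcp_rot: [-3.136, 0.172, -2.619]
contact_force: [0.1, -0.4, -2.5]
grip_width: 59.9
[ 0.02  1.25  0.86 -0.68  2.28 -2.14]
```

Still about 8 mm above the bench; lower in small steps while watching the force.

```bash
python3 -m crank '[{"linear":[0.05,0,0.3],"delta_rot":[0,0,0],"fingers":0.5},{"linear":[0.05,0,0.2],"delta_rot":[0,0,0],"fingers":0.5},{"linear":[0.03,0,0.15],"delta_rot":[0,0,0],"fingers":0.5},{"linear":[0,0,0],"delta_rot":[0,0,0],"fingers":0.5},{"linear":[0,0,0],"delta_rot":[0,0,0],"fingers":0.5}]'
python3 -m crank '[{"linear":[0.02,0,0.1],"delta_rot":[0,0,0],"fingers":0.5},{"linear":[0.02,0,0.1],"delta_rot":[0,0,0],"fingers":0.5},{"linear":[0,0,0],"delta_rot":[0,0,0],"fingers":0.5},{"linear":[0,0,0],"delta_rot":[0,0,0],"fingers":0.5},{"linear":[0,0,0],"delta_rot":[0,0,0],"fingers":0.5}]'
```

```text
time: 14.45
tool_pos: [529.7, -54.6, 88.8]
tcp_rot: [-3.137, 0.171, -2.619]
contact_force: [-0.4, 0.7, -3.3]
grip_width: 59.9
time: 14.95
tool_pos: [529.6, -54.7, 86.5]
tcp_rot: [-3.137, 0.171, -2.619]
contact_force: [0.1, -0.1, -2.9]
grip_width: 59.6
```

```bash
python3 -m crank '[{"linear":[0.02,0,0.1],"delta_rot":[0,0,0],"fingers":0.5},{"linear":[0.02,0,0.1],"delta_rot":[0,0,0],"fingers":0.5},{"linear":[0,0,0.1],"delta_rot":[0,0,0],"fingers":0.5},{"linear":[0,0,0],"delta_rot":[0,0,0],"fingers":0.5},{"linear":[0,0,0],"delta_rot":[0,0,0],"fingers":0.5}]'
python3 - <<'E'
from mods import *
shot('side','d6',(190,120,400,290),3.5)
E
```

```text
time: 15.45
tool_pos: [529.7, -54.4, 85.4]
tcp_rot: [-3.136, 0.169, -2.62]
contact_force: [-0.3, 0.5, 6.7]
grip_width: 59.8
```

View pics/d6.png

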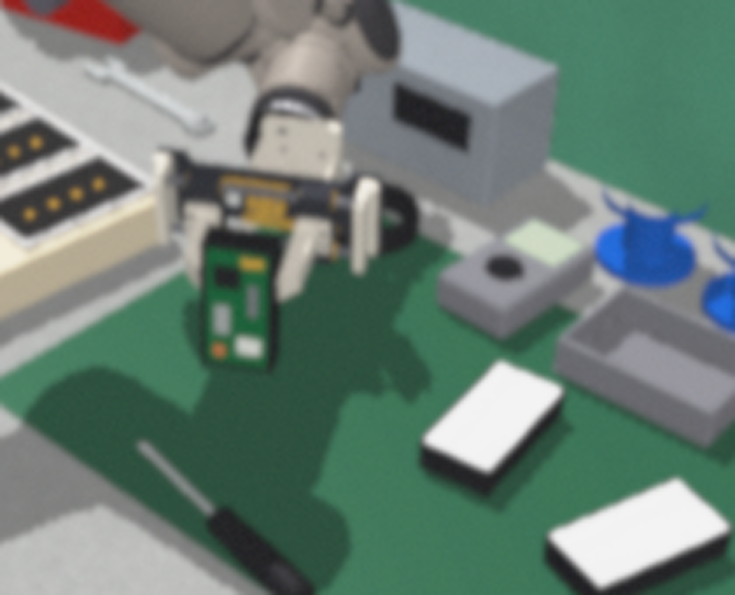

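The module stands upright with its component side towards the robot (base near (240,362)). It is touching the bench at +9 N. Release and go straight up.

```bash
python3 -m crank '[{"linear":[0,0,0],"delta_rot":[0,0,0],"fingers":0.9},{"linear":[0,0,0],"delta_rot":[0,0,0],"fingers":0.9},{"linear":[0,0,0],"delta_rot":[0,0,0],"fingers":0.9},{"linear":[0,0,0],"delta_rot":[0,0,0],"fingers":0.9},{"linear":[-0.5,0,-3],"delta_rot":[0,0,0],"fingers":0.9}]'
python3 -m crank '[{"linear":[-0.7,0,-4],"delta_rot":[0,0,0],"fingers":0.9},{"linear":[-0.7,0,-4],"delta_rot":[0,0,0],"fingers":0.9},{"linear":[-0.7,0,-4],"delta_rot":[0,0,0],"fingers":0.9},{"linear":[-0.7,0,-4],"delta_rot":[0,0,0],"fingers":0.9},{"linear":[0,0,0],"delta_rot":[0,-8.5,0],"fingers":0.9}]'
python3 -m crank '[{"linear":[0,0,0],"delta_rot":[0,-8.5,0],"fingers":0.9},{"linear":[0,0,0],"delta_rot":[0,-8.5,0],"fingers":0.9},{"linear":[0,0,0],"delta_rot":[0,-8.5,0],"fingers":0.9},{"linear":[0,0,0],"delta_rot":[0,-8.5,0],"fingers":0.9},{"linear":[0,0,0],"delta_rot":[0,-8.5,0],"fingers":0.9}]'
python3 -m crank '[{"linear":[0,0,0],"delta_rot":[0,-8.5,0],"fingers":0.9},{"linear":[0,0,0],"delta_rot":[0,-8.5,0],"fingers":0.9},{"linear":[0,0,0],"delta_rot":[0,-8.5,0],"fingers":0.9},{"linear":[0,0,0],"delta_rot":[0,-8.5,0],"fingers":0.9},{"linear":[0,0,0],"delta_rot":[0,0,0],"fingers":0.9}]'
python3 - <<'E'
from mods import *
shot('side','d7'); shot('scene','s7'); print(st()['joint_positions'].round(2))
t,Rt,d=grasp((515.7-13,-63-7.5),30,78,0,95,'g2'); rows(t-80*d+[0,0,0],Rt)
E
```

```text
time: 16.0
tool_pos: [528.2, -54.7, 110.6]
tcp_rot: [3.141, 0.165, -2.619]
contact_force: [0.1, -0.2, -0.5]
grip_width: 82.8
time: 16.5
tool_pos: [529.7, -53.6, 278.0]
tcp_rot: [-3.136, 0.321, -2.617]
contact_force: [-0.1, 0.4, -0.0]
grip_width: 82.7
time: 17.0
tool_pos: [529.9, -53.5, 276.9]
tcp_rot: [-3.131, 1.068, -2.61]
contact_force: [-0.0, -0.4, 0.8]
grip_width: 82.5
time: 17.5
tool_pos: [527.1, -54.7, 277.0]
tcp_rot: [-0.047, 1.486, 0.472]
contact_force: [-1.2, -1.2, 0.2]
grip_width: 83.0
[-0.28  0.3   1.52  0.06  1.27 -2.38]
g2 TCP [497.6 -73.4  96.2]
shift cm [17.71 -0.   -5.13] rot [ 5.000e-02 -7.335e+01  3.300e-01]
shift cm [ 15.42  -0.03 -12.8 ] rot [ 5.000e-02 -7.335e+01  3.300e-01]
```

```bash
python3 -m crank '[{"linear":[0,0,-3.4],"delta_rot":[0,-8.5,0],"fingers":0.9},{"linear":[0,0,0],"delta_rot":[0,-8.5,0],"fingers":0.9},{"linear":[0,0,0],"delta_rot":[0,-8.5,0],"fingers":0.9},{"linear":[0,0,0],"delta_rot":[0,-8.5,0],"fingers":0.9},{"linear":[0,0,0],"delta_rot":[0,-8.5,0],"fingers":0.9}]'
python3 -m crank '[{"linear":[0,0,0],"delta_rot":[0,-8.5,0],"fingers":0.9},{"linear":[0,0,0],"delta_rot":[0,-8.5,0],"fingers":0.9},{"linear":[0,0,0],"delta_rot":[0,-8.5,0],"fingers":0.9},{"linear":[0,0,0],"delta_rot":[0,-5.5,0],"fingers":0.9},{"linear":[0,0,0],"delta_rot":[0,0,0],"fingers":0.9}]'
python3 - <<'E'
from mods import *
print(st()['joint_positions'].round(2))
t,Rt,d=grasp((515.7-13,-63-7.5),30,78,0,95,'g2')
# verify standing module top corners in scene/side: green face segmentation
for n in('scene','side'):
    k={'scene':'s7','side':'d7'}[n]; P=np.array([515.7,-63,120]); print(n,proj(k,[P,[515.7,-63,0]]).round(0))
shot('side','d8',(190,120,400,290),3.5)
E
```

```text
time: 18.1
tool_pos: [520.4, -47.1, 310.8]
tcp_rot: [0.04, 0.815, 0.509]
contact_force: [1.1, -0.4, 0.1]
grip_width: 82.7
time: 18.6
tool_pos: [555.2, 5.0, 438.7]
tcp_rot: [0.095, 0.46, 0.445]
contact_force: [0.3, 0.2, -0.3]
grip_width: 82.4
[-0.56 -0.04  1.92  1.22  0.93 -3.1 ]
g2 TCP [497.6 -73.4  96.2]
shift cm [  7.51  -7.86 -33.9 ] rot [ -6.91 -14.12   4.93]
scene [[246. 149.]
 [247. 181.]]
side [[259. 187.]
 [258. 222.]]
```

View pics/d8.png

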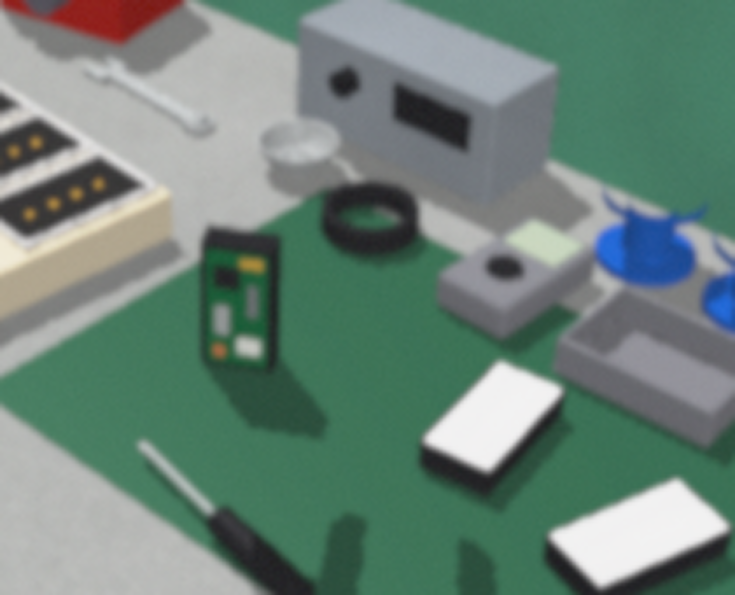

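The module stands free at (240,300) in the crop. Joint 6 ran into its limit, so I turn the tool half round about its x, which gives the same grasp.

```bash
for i in 1 2 3 4; do python3 -m crank '[{"linear":[0,0,0],"delta_rot":[8.5,0,0],"fingers":0.9},{"linear":[0,0,0],"delta_rot":[8.5,0,0],"fingers":0.9},{"linear":[0,0,0],"delta_rot":[8.5,0,0],"fingers":0.9},{"linear":[0,0,0],"delta_rot":[8.5,0,0],"fingers":0.9},{"linear":[0,0,0],"delta_rot":[8.5,0,0],"fingers":0.9}]' | head -3; done
cat >> h.py <<'E'
FL=R.from_rotvec([180,0,0],degrees=True)
E
cat >> mods.py <<'E'
def graspf(ctr,yaw,a,off,z,name='',up=0):
    u=np.array([np.cos(np.radians(yaw)),np.sin(np.radians(yaw)),0]); Rt=tilt(yaw,a)*FL
    g=np.array([ctr[0],ctr[1],z])+off*u; d=Rt.apply([1,0,0]); t=g-6*d+[0,0,up]
    print(name,'TCP',t.round(1)); rows(t,Rt); print('q',st()['joint_positions'].round(2)); return t,Rt,d
E
python3 - <<'E'
from mods import *
t,Rt,d=graspf((515.7-13,-63-7.5),30,78,0,95,'g2',90)
E
```

```text
time: 19.15
tool_pos: [554.8, 3.5, 435.1]
tcp_rot: [0.846, 0.465, 0.444]
time: 19.65
tool_pos: [554.8, 3.4, 435.0]
tcp_rot: [1.588, 0.465, 0.444]
time: 20.15
tool_pos: [554.8, 3.4, 435.1]
tcp_rot: [2.33, 0.465, 0.444]
time: 20.65
tool_pos: [554.8, 3.4, 435.1]
tcp_rot: [3.072, 0.465, 0.444]
g2 TCP [497.6 -73.4 186.2]
shift cm [ 3.6   2.65 26.29] rot [ 2.48 14.8  -3.78]
q [-0.56 -0.04  1.92  1.22  0.93 -0.13]
```

```bash
python3 -m crank '[{"linear":[0,0,2],"delta_rot":[1.2,7.4,-1.9],"fingers":0.9},{"linear":[1.5,1.2,4],"delta_rot":[1.2,7.4,-1.9],"fingers":0.9},{"linear":[0,1,4],"delta_rot":[0,0,0],"fingers":0.9},{"linear":[0,0,4],"delta_rot":[0,0,0],"fingers":0.9},{"linear":[0,0,0],"delta_rot":[0,0,0],"fingers":0.9}]'
python3 - <<'E'
from mods import *
t,Rt,d=graspf((515.7-13,-63-7.5),30,78,0,95,'g2',90)
E
```

```text
time: 21.15
tool_pos: [538.8, -26.7, 307.0]
tcp_rot: [3.139, 0.279, 0.528]
contact_force: [0.4, 0.1, -0.1]
grip_width: 82.3
g2 TCP [497.6 -73.4 186.2]
shift cm [-2.36  1.93 13.24] rot [0.2  3.96 0.24]
q [-0.75  0.26  2.2   1.62  1.17 -0.86]
```

```bash
python3 -m crank '[{"linear":[-1.2,1,3.4],"delta_rot":[0.2,3.9,0.2],"fingers":0.9},{"linear":[-1.2,0.9,3.4],"delta_rot":[0,0,0],"fingers":0.9},{"linear":[-0.3,0,3.2],"delta_rot":[0,0,0],"fingers":0.9},{"linear":[0,0,3],"delta_rot":[0,0,0],"fingers":0.9},{"linear":[0,0,0],"delta_rot":[0,0,0],"fingers":0.9}]'
python3 - <<'E'
from mods import *
t,Rt,d=graspf((515.7-13,-63-7.5),30,78,0,95,'g2',0)
shot('wrist','w9',scale=1.2)
E
```

```text
time: 21.65
tool_pos: [502.8, -72.5, 190.0]
tcp_rot: [3.137, 0.206, 0.523]
contact_force: [0.3, 0.0, 1.1]
grip_width: 82.7
g2 TCP [497.6 -73.4  96.2]
shift cm [ 1.43 -0.23  9.28] rot [ 0.28 -0.21 -0.03]
q [-0.93  0.63  2.32  1.64  1.35 -1.38]
```

View pics/w9.png

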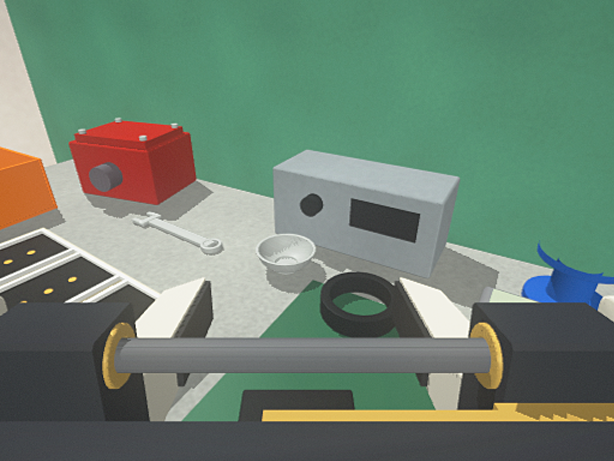

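The top of the standing module, at (298,390), is centred between the fingers. Descend and grip.

```bash
python3 -m crank '[{"linear":[0.5,-0.2,3],"delta_rot":[0,0,0],"fingers":0.9},{"linear":[0.5,0,3],"delta_rot":[0,0,0],"fingers":0.9},{"linear":[0.4,0,2.3],"delta_rot":[0,0,0],"fingers":0.9},{"linear":[0,0,0.9],"delta_rot":[0,0,0],"fingers":0.9},{"linear":[0,0,0],"delta_rot":[0,0,0],"fingers":0.9}]'
python3 - <<'E'
from mods import *
t,Rt,d=graspf((515.7-13,-63-7.5),30,78,0,95,'g2',0)
E
```

```text
time: 22.2
tool_pos: [498.3, -73.8, 100.1]
tcp_rot: [3.13, 0.204, 0.522]
contact_force: [-0.1, -0.7, -0.1]
grip_width: 82.0
g2 TCP [497.6 -73.4  96.2]
shift cm [ 0.04 -0.07  0.39] rot [ 0.67 -0.32 -0.11]
q [-0.95  0.91  2.32  1.69  1.38 -1.67]
```

```bash
python3 -m crank '[{"linear":[0,0,0],"delta_rot":[0,0,0],"fingers":0.5},{"linear":[0,0,0],"delta_rot":[0,0,0],"fingers":0.5},{"linear":[0,0,0],"delta_rot":[0,0,0],"fingers":0.5},{"linear":[0,0,0],"delta_rot":[0,0,0],"fingers":0.5},{"linear":[0,0,0],"delta_rot":[0,0,0],"fingers":0.5}]'
python3 -m crank '[{"linear":[0,0,-2],"delta_rot":[0,0,0],"fingers":0.5},{"linear":[0,0,-4],"delta_rot":[0,0,0],"fingers":0.5},{"linear":[0,0,-4],"delta_rot":[0,0,0],"fingers":0.5},{"linear":[0,0,-4],"delta_rot":[0,0,0],"fingers":0.5},{"linear":[0,0,0],"delta_rot":[0,-8,0],"fingers":0.5}]'
for i in 1 2; do python3 -m crank '[{"linear":[0,0,0],"delta_rot":[0,-8.2,0],"fingers":0.5},{"linear":[0,0,0],"delta_rot":[0,-8.2,0],"fingers":0.5},{"linear":[0,0,0],"delta_rot":[0,-8.2,0],"fingers":0.5},{"linear":[0,0,0],"delta_rot":[0,-8.2,0],"fingers":0.5},{"linear":[0,0,0],"delta_rot":[0,-8.2,0],"fingers":0.5}]'; done
cat >> mods.py <<'E'
BAY=np.array([[527.5,167.2],[535.3,262.8],[543.1,357.9]])
def place(i,a,up,gz=28.,off=35.):
    """grasp point off mm towards +x end of module centre, gz above bay floor"""
    yaw=-4.7; u=np.array([np.cos(np.radians(yaw)),np.sin(np.radians(yaw))]); Rt=tilt(yaw,a)*FL
    g=np.r_[BAY[i]+off*u,45+gz]; t=g-6*Rt.apply([1,0,0])+[0,0,up]
    print('place TCP',t.round(1)); rows(t,Rt); print('q',st()['joint_positions'].round(2)); return t,Rt
E
python3 - <<'E'
from mods import *
place(0,-12,120)
E
```

```text
time: 22.7
tool_pos: [497.8, -73.6, 100.2]
tcp_rot: [3.129, 0.203, 0.52]
contact_force: [0.5, 0.0, 4.0]
grip_width: 60.1
time: 23.2
tool_pos: [521.3, -57.7, 237.5]
tcp_rot: [3.131, 0.346, 0.518]
contact_force: [-0.9, 0.4, -4.1]
grip_width: 59.7
time: 23.7
tool_pos: [519.4, -54.6, 234.1]
tcp_rot: [-3.14, 0.975, 0.535]
contact_force: [0.7, 1.0, -4.5]
grip_width: 59.6
time: 24.2
tool_pos: [519.7, -54.0, 234.0]
tcp_rot: [-0.029, 1.467, -2.635]
contact_force: [0.3, -0.3, -3.9]
grip_width: 59.6
place TCP [563.6 164.2 198.9]
shift cm [  2.   -16.52 -15.2 ] rot [34.99 -5.81 -5.36]
q [-0.21  0.4   1.49 -0.07  1.33  0.84]
```

```bash
python3 -m crank '[{"linear":[0.4,-3.3,-3],"delta_rot":[0,0,0],"fingers":0.5},{"linear":[0.4,-3.3,-3],"delta_rot":[0,0,0],"fingers":0.5},{"linear":[0.4,-3.3,-3],"delta_rot":[0,0,0],"fingers":0.5},{"linear":[0.4,-3.3,-3],"delta_rot":[0,0,0],"fingers":0.5},{"linear":[0.4,-3.3,-3],"delta_rot":[0,0,0],"fingers":0.5}]'
python3 -m crank '[{"linear":[0,0,0],"delta_rot":[7,-1.1,-1.1],"fingers":0.5},{"linear":[0,0,0],"delta_rot":[7,-1.1,-1.1],"fingers":0.5},{"linear":[0,0,0],"delta_rot":[7,-1.1,-1.1],"fingers":0.5},{"linear":[0,0,0],"delta_rot":[7,-1.1,-1.1],"fingers":0.5},{"linear":[0,0,0],"delta_rot":[7,-1.1,-1.1],"fingers":0.5}]'
python3 - <<'E'
from mods import *
place(0,-11.7,120,28,39); place(0,-11.7,20,28,39)
E
```

```text
time: 24.7
tool_pos: [561.7, 165.0, 198.7]
tcp_rot: [-0.051, 1.471, -2.657]
contact_force: [1.3, 0.1, -3.6]
grip_width: 60.1
time: 25.2
tool_pos: [561.7, 163.4, 198.9]
tcp_rot: [-0.038, 1.367, 3.018]
contact_force: [0.6, -0.9, -2.8]
grip_width: 59.8
place TCP [567.6 163.9 198.9]
shift cm [-0.12 -0.11 -0.57] rot [-0.17 -0.02  0.49]
q [0.13 0.6  1.27 0.05 1.47 1.77]
place TCP [567.6 163.9  98.9]
shift cm [ 9.67 -0.03 -2.59] rot [-0.17 -0.02  0.49]
q [0.13 0.6  1.27 0.05 1.47 1.77]
```

```bash
python3 -m crank '[{"linear":[3,-0.1,-1.1],"delta_rot":[-0.2,0,0.5],"fingers":0.5},{"linear":[3,0,-0.8],"delta_rot":[0,0,0],"fingers":0.5},{"linear":[2.5,0,-0.5],"delta_rot":[0,0,0],"fingers":0.5},{"linear":[1.2,0,-0.2],"delta_rot":[0,0,0],"fingers":0.5},{"linear":[0,0,0],"delta_rot":[0,0,0],"fingers":0.5}]'
python3 - <<'E'
from mods import *
place(0,-11.7,2,28,39)
shot('scene','s10',(290,130,440,250),4.5)
E
```

```text
time: 25.7
tool_pos: [567.0, 163.9, 97.6]
tcp_rot: [0.002, 1.365, 3.067]
contact_force: [0.4, 1.0, -2.6]
grip_width: 60.0
place TCP [567.6 163.9  80.9]
shift cm [ 1.63 -0.   -0.4 ] rot [ 0.3   0.09 -0.08]
q [0.13 0.71 1.36 0.04 1.28 1.76]
```

View pics/s10.png

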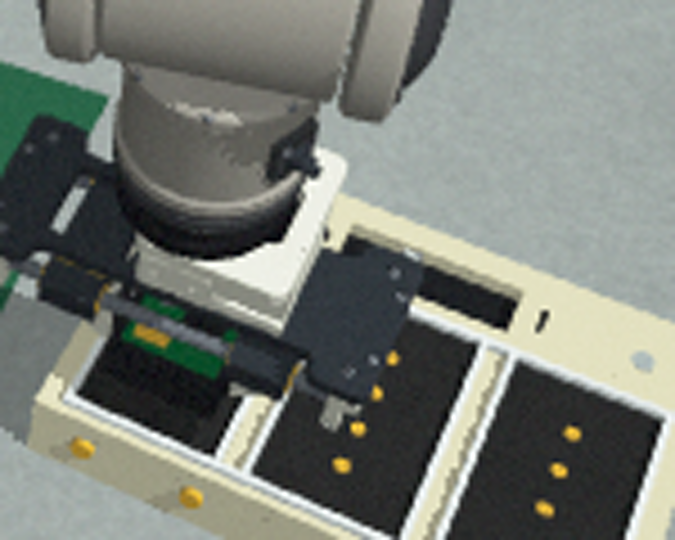

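The module is over bay 0, component side up, and its far end is the expected distance from the rib. Lower and release.

```bash
python3 -m crank '[{"linear":[0.8,0,-0.2],"delta_rot":[0.3,0,0],"fingers":0.5},{"linear":[0.5,0,-0.1],"delta_rot":[0,0,0],"fingers":0.5},{"linear":[0.3,0,-0.1],"delta_rot":[0,0,0],"fingers":0.5},{"linear":[0.1,0,0],"delta_rot":[0,0,0],"fingers":0.5},{"linear":[0,0,0],"delta_rot":[0,0,0],"fingers":0.5}]'
```

```text
time: 26.25
tool_pos: [569.0, 164.1, 82.3]
tcp_rot: [0.002, 1.37, 3.062]
contact_force: [-0.1, -0.7, -2.2]
grip_width: 60.2
```

```bash
python3 -m crank '[{"linear":[0.2,0,-0.1],"delta_rot":[0,0,0],"fingers":0.5},{"linear":[0.1,0,-0.1],"delta_rot":[0,0,0],"fingers":0.5},{"linear":[0.1,0,0],"delta_rot":[0,0,0],"fingers":0.5},{"linear":[0,0,0],"delta_rot":[0,0,0],"fingers":0.5},{"linear":[0,0,0],"delta_rot":[0,0,0],"fingers":0.5}]'
```

```text
time: 26.75
tool_pos: [570.4, 164.0, 78.2]
tcp_rot: [0.001, 1.371, 3.061]
contact_force: [1.9, 0.3, -0.8]
grip_width: 60.0
```

```bash
python3 -m crank '[{"linear":[0,0,0],"delta_rot":[0,0,0],"fingers":0.78},{"linear":[0,0,0],"delta_rot":[0,0,0],"fingers":0.78},{"linear":[0,0,0],"delta_rot":[0,0,0],"fingers":0.78},{"linear":[-1.5,0,0],"delta_rot":[0,0,0],"fingers":0.78},{"linear":[-3,0,0],"delta_rot":[0,0,0],"fingers":0.78}]'
python3 -m crank '[{"linear":[-4,0,0],"delta_rot":[0,0,0],"fingers":1},{"linear":[-4,0,0],"delta_rot":[0,0,0],"fingers":1},{"linear":[-1,4,0],"delta_rot":[-2.5,4,0],"fingers":1},{"linear":[0,4.5,0],"delta_rot":[-2.5,4,0],"fingers":1},{"linear":[0,4.5,0],"delta_rot":[-2.5,4,0],"fingers":1}]'
python3 -m crank '[{"linear":[0,4.5,0],"delta_rot":[-2.5,4,0],"fingers":1},{"linear":[0,4.5,0],"delta_rot":[-2.5,4,0],"fingers":1},{"linear":[0,4.5,0],"delta_rot":[0,0,0],"fingers":1},{"linear":[0,4.5,0],"delta_rot":[0,0,0],"fingers":1},{"linear":[0,4.5,0],"delta_rot":[0,0,0],"fingers":1}]'
python3 - <<'E'
from mods import *
shot('scene','s11',(100,80,440,300),2.3); mods('s11'); mods('s11',71)
shot('side','d11');mods('d11')
graspf((577.3,-271),7.3,8,-28,23,'g',100)
E
```

```text
time: 27.25
tool_pos: [577.4, 163.2, 120.4]
tcp_rot: [0.007, 1.364, 3.067]
contact_force: [0.5, 1.1, 0.1]
grip_width: 71.5
time: 27.75
tool_pos: [592.2, 31.1, 210.3]
tcp_rot: [-2.455, 1.553, 0.739]
contact_force: [0.4, -0.3, -0.3]
grip_width: 91.8
time: 28.25
tool_pos: [616.5, -193.3, 208.1]
tcp_rot: [-3.107, 1.42, 0.17]
contact_force: [0.4, 0.1, -0.3]
grip_width: 92.1
[162. 171.] ctr [ 577.6 -270.9] size [114.7  55.3] len ang 7.6
[373. 205.] ctr [491.9 261.6] size [300.5 212.3] len ang 86.2
[162. 171.] ctr [ 608.3 -242. ] size [108.   52.1] len ang 7.6
[373. 205.] ctr [527.7 259.6] size [283. 200.] len ang 86.2
[49. 18.] ctr [1069. 2276.] size [910.6 107.4] len ang 67.0
[86. 26.] ctr [1149.8 1845.9] size [1487.3  299.8] len ang 64.5
[59. 72.] ctr [ 645.8 1364. ] size [978.9 118.2] len ang 65.8
[17. 58.] ctr [ 603.8 1684.9] size [291.9 154.5] len ang 67.4
[132.  83.] ctr [ 857.  1031.6] size [378.6  70.9] len ang 46.8
[208. 161.] ctr [653.2 265.6] size [335.4 486.6] len ang 171.4
[ 11. 188.] ctr [ 96.7 556.3] size [345.6  86.6] len ang 67.4
[134. 212.] ctr [268.9 214.9] size [384.5 199.1] len ang 85.5
[445. 237.] ctr [ 791.4 -478.3] size [230.3 131. ] len ang 40.0
[331. 236.] ctr [ 576.6 -272.3] size [116.8  55.1] len ang 7.1
[196. 285.] ctr [ 200.  -142.8] size [231.3 373.4] len ang 90.6
[ 25. 311.] ctr [-86.5  97.2] size [514.1 102.2] len ang 69.5
[475. 291.] ctr [ 643.8 -639.7] size [159.1  56.1] len ang 1.1
[297. 350.] ctr [ 249.6 -434.7] size [195.6 126. ] len ang 31.5
[446. 358.] ctr [ 433.7 -667.1] size [84.  57.1] len ang 33.7
[151. 366.] ctr [   1.1 -256.1] size [ 60.8 160.9] len ang 104.7
g TCP [ 548.7 -274.7  128.9]
shift cm [6.58 6.83 8.84] rot [ 0.11 -0.62  0.2 ]
q [-0.47  0.53  1.35  0.1   1.14  0.94]
```

View pics/s11.png

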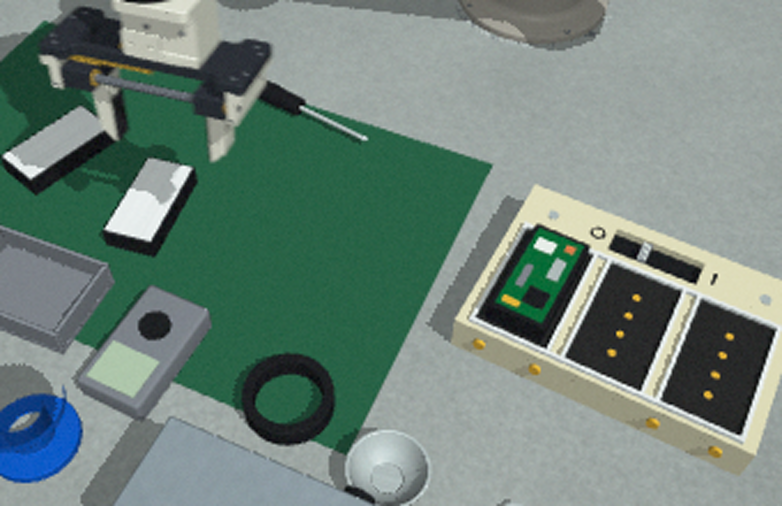

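Bay 0's module lies flat, component side up, at (543,273). The second module is unmoved. Go on to it.

```bash
python3 -m crank '[{"linear":[1,2.3,3],"delta_rot":[0,-0.6,0],"fingers":1},{"linear":[1.5,2.3,3],"delta_rot":[0,0,0],"fingers":1},{"linear":[2,2.2,2.8],"delta_rot":[0,0,0],"fingers":1},{"linear":[2,0,0],"delta_rot":[0,0,0],"fingers":1},{"linear":[0,0,0],"delta_rot":[0,0,0],"fingers":1}]'
python3 - <<'E'
from mods import *
im=np.load('pics/s11.npz')['image'].astype(int); m=((im[...,1]>im[...,2]+25)&(im[...,1]>im[...,0]+10)).astype(np.uint8); m[:,:300]=0;m[:,370:]=0;m[:170]=0
ys,xs=np.nonzero(m); w=world('s11',np.c_[xs,ys],71)[:,:2].astype(np.float32); r=cv2.minAreaRect(w); print('bay0 green',r,'bay',BAY[0])
graspf((577.3,-271),7.3,8,-28,23,'g',0)
E
```

```text
time: 28.85
tool_pos: [546.9, -268.0, 127.9]
tcp_rot: [-3.072, 1.435, 0.204]
contact_force: [-0.4, 0.5, -0.2]
grip_width: 91.6
bay0 green ((528.1578979492188, 129.39193725585938), (132.9995880126953, 112.11502075195312), 85.63965606689453) bay [527.5 167.2]
g TCP [ 548.7 -274.7   28.9]
shift cm [9.81 0.78 1.25] rot [0.32 0.24 0.59]
q [-0.63  0.56  1.54  0.12  0.95  0.74]
```

```bash
python3 -m crank '[{"linear":[3,0.7,0.6],"delta_rot":[0.3,0.2,0.5],"fingers":1},{"linear":[3,0.1,0.6],"delta_rot":[0,0,0],"fingers":1},{"linear":[2,0,0],"delta_rot":[0,0,0],"fingers":1},{"linear":[1.2,0,0],"delta_rot":[0,0,0],"fingers":1},{"linear":[0.4,0,0],"delta_rot":[0,0,0],"fingers":1}]'
python3 - <<'E'
from mods import *
graspf((577.3,-271),7.3,8,-28,23,'g',0)
im=np.load('pics/s11.npz')['image'].astype(int); m=((im[...,1]>im[...,2]+25)&(im[...,1]>im[...,0]+10)).astype(np.uint8)
n,l,s,c=cv2.connectedComponentsWithStats(m)
for i in range(1,n):
  if s[i,4]>150 and c[i][0]>310 and c[i][1]>160:
    w=world('s11',np.argwhere(l==i)[:,::-1],71)[:,:2].astype(np.float32); print('bay0 green',s[i,4],cv2.minAreaRect(w))
E
```

```text
time: 29.35
tool_pos: [552.0, -275.9, 33.4]
tcp_rot: [3.126, 1.428, 0.115]
contact_force: [-0.1, -0.5, 0.9]
grip_width: 92.1
g TCP [ 548.7 -274.7   28.9]
shift cm [ 0.4  -0.16  0.37] rot [ 0.18 -0.18 -0.1 ]
q [-0.63  0.7   1.6   0.14  0.74  0.71]
bay0 green 638 ((530.547607421875, 169.28172302246094), (51.586952209472656, 112.15614318847656), 84.00508880615234)
```

```bash
python3 -m crank '[{"linear":[0.4,-0.1,0.3],"delta_rot":[0,0,0],"fingers":1},{"linear":[0,0,0],"delta_rot":[0,0,0],"fingers":0.5},{"linear":[0,0,0],"delta_rot":[0,0,0],"fingers":0.5},{"linear":[0,0,0],"delta_rot":[0,0,0],"fingers":0.5},{"linear":[0,0,0],"delta_rot":[0,0,0],"fingers":0.5}]'
python3 -m crank '[{"linear":[0,0,0],"delta_rot":[0,0,0],"fingers":0.5},{"linear":[0,0,0],"delta_rot":[0,0,0],"fingers":0.5},{"linear":[0,0,0],"delta_rot":[0,0,0],"fingers":0.5},{"linear":[0,0,0],"delta_rot":[0,0,0],"fingers":0.5},{"linear":[0,0,0],"delta_rot":[0,0,0],"fingers":0.5}]'
python3 - <<'E'
from mods import *
graspf((577.3,-271),7.3,8,-28,23,'g',0)
E
```

```text
time: 29.85
tool_pos: [549.2, -276.3, 29.9]
tcp_rot: [3.118, 1.427, 0.106]
contact_force: [-0.6, -0.4, 0.1]
grip_width: 64.6
time: 30.35
tool_pos: [549.0, -276.1, 29.8]
tcp_rot: [3.122, 1.428, 0.11]
contact_force: [-1.9, 1.0, 5.3]
grip_width: 60.0
g TCP [ 548.7 -274.7   28.9]
shift cm [ 0.08 -0.14  0.02] rot [ 0.12 -0.21 -0.14]
q [-0.64  0.7   1.61  0.15  0.73  0.7 ]
```

```bash
python3 -m crank '[{"linear":[-2,0,0],"delta_rot":[0,0,0],"fingers":0.5},{"linear":[-4,0,0],"delta_rot":[0,0,0],"fingers":0.5},{"linear":[-4,0,0],"delta_rot":[0,0,0],"fingers":0.5},{"linear":[-4,0,0],"delta_rot":[0,0,0],"fingers":0.5},{"linear":[-4,0,0],"delta_rot":[0,-8.2,0],"fingers":0.5}]'
python3 -m crank '[{"linear":[-1.5,0,0],"delta_rot":[-8,0,0],"fingers":0.5},{"linear":[0,0,0],"delta_rot":[-8,0,0],"fingers":0.5},{"linear":[0,0,0],"delta_rot":[-7.3,0,0],"fingers":0.5},{"linear":[0,-3.8,-2.4],"delta_rot":[0,0,0],"fingers":0.5},{"linear":[0,-3.8,-2.4],"delta_rot":[0,0,0],"fingers":0.5}]'
python3 -m crank '[{"linear":[0,-3.8,-2.4],"delta_rot":[0,0,0],"fingers":0.5},{"linear":[0,-3.8,-2.4],"delta_rot":[0,0,0],"fingers":0.5},{"linear":[0,-3.8,-2.4],"delta_rot":[0,0,0],"fingers":0.5},{"linear":[0,0,0],"delta_rot":[0,-8,0],"fingers":0.5},{"linear":[0,0,0],"delta_rot":[0,-8,0],"fingers":0.5}]'
python3 -m crank '[{"linear":[0,0,0],"delta_rot":[0,-8.2,0],"fingers":0.5},{"linear":[0,0,0],"delta_rot":[0,-8.2,0],"fingers":0.5},{"linear":[0,0,0],"delta_rot":[0,-8.2,0],"fingers":0.5},{"linear":[0,0,0],"delta_rot":[0,-8.2,0],"fingers":0.5},{"linear":[0,0,0],"delta_rot":[0,-8.2,0],"fingers":0.5}]'
python3 -m crank '[{"linear":[0,0,0],"delta_rot":[0,-8.2,0],"fingers":0.5},{"linear":[0,0,0],"delta_rot":[0,-8.2,0],"fingers":0.5},{"linear":[0,0,0],"delta_rot":[0,-8.2,0],"fingers":0.5},{"linear":[0,0,0],"delta_rot":[0,0,0],"fingers":0.5},{"linear":[0,0,0],"delta_rot":[0,0,0],"fingers":0.5}]'
python3 - <<'E'
from mods import *
print(st()['joint_positions'].round(2)); rows([530,-54,100],tilt(30,-81.8)*FL)
E
```

```text
time: 30.85
tool_pos: [520.4, -278.7, 205.7]
tcp_rot: [-2.92, 1.568, 0.348]
contact_force: [0.3, 0.8, -4.3]
grip_width: 59.9
time: 31.35
tool_pos: [525.6, -188.7, 218.9]
tcp_rot: [2.587, 1.564, -0.02]
contact_force: [0.9, 0.2, -2.2]
grip_width: 59.4
time: 31.85
tool_pos: [529.2, -53.3, 220.7]
tcp_rot: [0.024, 1.293, -2.581]
contact_force: [0.4, -0.7, -2.7]
grip_width: 60.0
time: 32.35
tool_pos: [530.3, -53.7, 219.4]
tcp_rot: [0.006, 0.578, -2.601]
contact_force: [0.4, -0.0, -3.3]
grip_width: 59.7
time: 32.85
tool_pos: [529.9, -54.2, 218.5]
tcp_rot: [0.004, 0.155, -2.604]
contact_force: [0.2, -0.5, -1.2]
grip_width: 60.0
[ 0.02  1.09  0.88 -0.79  2.39  0.85]
shift cm [  1.81  -0.06 -11.71] rot [-0.1  -0.7  -0.81]
```

```bash
python3 -m crank '[{"linear":[0.6,0,-4],"delta_rot":[-0.1,-0.7,-0.8],"fingers":0.5},{"linear":[0.6,0,-4],"delta_rot":[0,0,0],"fingers":0.5},{"linear":[0.4,0,-3],"delta_rot":[0,0,0],"fingers":0.5},{"linear":[0.2,0,-1.4],"delta_rot":[0,0,0],"fingers":0.5},{"linear":[0,0,0],"delta_rot":[0,0,0],"fingers":0.5}]'
python3 -m crank '[{"linear":[0.04,0,-0.25],"delta_rot":[0,0,0],"fingers":0.5},{"linear":[0,0,0],"delta_rot":[0,0,0],"fingers":0.5},{"linear":[0,0,0],"delta_rot":[0,0,0],"fingers":0.5},{"linear":[0,0,0],"delta_rot":[0,0,0],"fingers":0.5},{"linear":[0,0,0],"delta_rot":[0,0,0],"fingers":0.5}]'
```

```text
time: 33.35
tool_pos: [530.0, -54.5, 94.5]
tcp_rot: [0.001, 0.143, -2.619]
contact_force: [-0.3, -0.5, -3.7]
grip_width: 60.1
time: 33.85
tool_pos: [530.1, -54.3, 92.7]
tcp_rot: [0.002, 0.142, -2.618]
contact_force: [0.5, 0.5, -2.0]
grip_width: 59.9
```

```bash
python3 -m crank '[{"linear":[0.04,0,-0.25],"delta_rot":[0,0,0],"fingers":0.5},{"linear":[0.04,0,-0.15],"delta_rot":[0,0,0],"fingers":0.5},{"linear":[0,0,0],"delta_rot":[0,0,0],"fingers":0.5},{"linear":[0,0,0],"delta_rot":[0,0,0],"fingers":0.5},{"linear":[0,0,0],"delta_rot":[0,0,0],"fingers":0.5}]'
python3 -m crank '[{"linear":[0.02,0,-0.12],"delta_rot":[0,0,0],"fingers":0.5},{"linear":[0,0,0],"delta_rot":[0,0,0],"fingers":0.5},{"linear":[0,0,0],"delta_rot":[0,0,0],"fingers":0.5},{"linear":[0,0,0],"delta_rot":[0,0,0],"fingers":0.5},{"linear":[0,0,0],"delta_rot":[0,0,0],"fingers":0.5}]'
```

```text
time: 34.35
tool_pos: [529.8, -54.3, 88.8]
tcp_rot: [0.002, 0.14, -2.618]
contact_force: [0.9, 1.4, 5.2]
grip_width: 59.8
time: 34.85
tool_pos: [529.8, -54.2, 88.7]
tcp_rot: [0.003, 0.139, -2.619]
contact_force: [0.9, 2.0, 10.6]
grip_width: 60.0
```

```bash
python3 -m crank '[{"linear":[0,0,0],"delta_rot":[0,0,0],"fingers":0.9},{"linear":[0,0,0],"delta_rot":[0,0,0],"fingers":0.9},{"linear":[0,0,0],"delta_rot":[0,0,0],"fingers":0.9},{"linear":[0,0,0],"delta_rot":[0,0,0],"fingers":0.9},{"linear":[-0.4,0,3],"delta_rot":[0,0,0],"fingers":0.9}]'
python3 -m crank '[{"linear":[-0.6,0,4],"delta_rot":[0,0,0],"fingers":0.9},{"linear":[-0.6,0,4],"delta_rot":[0,0,0],"fingers":0.9},{"linear":[-0.6,0,4],"delta_rot":[0,0,0],"fingers":0.9},{"linear":[-0.6,0,4],"delta_rot":[0,0,0],"fingers":0.9},{"linear":[0,0,0],"delta_rot":[0,8.4,0],"fingers":0.9}]'
for i in 1 2 3; do python3 -m crank '[{"linear":[0,0,0],"delta_rot":[0,8.4,0],"fingers":0.9},{"linear":[0,0,0],"delta_rot":[0,8.4,0],"fingers":0.9},{"linear":[0,0,0],"delta_rot":[0,8.4,0],"fingers":0.9},{"linear":[0,0,0],"delta_rot":[0,8.4,0],"fingers":0.9},{"linear":[0,0,0],"delta_rot":[0,8.4,0],"fingers":0.9}]'; done
python3 - <<'E'
from mods import *
graspf((515.9-13,-62.2-7.5),30,78,0,95,'g2',90)
E
```

```text
time: 35.35
tool_pos: [528.2, -54.7, 113.6]
tcp_rot: [-0.004, 0.135, -2.619]
contact_force: [0.3, 0.6, -0.4]
grip_width: 82.3
time: 35.85
tool_pos: [530.7, -53.7, 280.5]
tcp_rot: [0.003, 0.289, -2.617]
contact_force: [0.2, -0.8, -0.2]
grip_width: 82.4
time: 36.35
tool_pos: [530.9, -53.4, 279.3]
tcp_rot: [0.004, 1.028, -2.615]
contact_force: [-0.4, -1.0, -0.1]
grip_width: 83.0
time: 36.85
tool_pos: [530.7, -53.9, 280.0]
tcp_rot: [3.123, 1.381, 0.505]
contact_force: [-0.6, 0.3, 0.6]
grip_width: 83.1
time: 37.35
tool_pos: [529.9, -52.6, 278.8]
tcp_rot: [-3.139, 0.696, 0.529]
contact_force: [0.4, 0.5, -0.8]
grip_width: 82.5
g2 TCP [497.8 -72.6 186.2]
shift cm [3.03 0.14 9.53] rot [1.000e-02 2.785e+01 2.400e-01]
q [-0.67  0.16  2.02  1.1   0.93 -0.31]
```

```bash
python3 -m crank '[{"linear":[0,0,0],"delta_rot":[0,8.4,0],"fingers":0.9},{"linear":[0,0,0],"delta_rot":[0,8.4,0],"fingers":0.9},{"linear":[0,0,0],"delta_rot":[0,8.4,0],"fingers":0.9},{"linear":[0,0,0],"delta_rot":[0,2.6,0.2],"fingers":0.9},{"linear":[0,0,0],"delta_rot":[0,0,0],"fingers":0.9}]'
python3 - <<'E'
from mods import *
graspf((515.9-13,-62.2-7.5),30,78,0,95,'g2',70)
E
```

```text
time: 37.85
tool_pos: [529.4, -51.4, 275.9]
tcp_rot: [-3.13, 0.24, 0.531]
contact_force: [-0.3, 0.4, -0.0]
grip_width: 82.9
g2 TCP [497.8 -72.6 166.2]
shift cm [-1.09  0.36 11.55] rot [-0.56  1.75  0.4 ]
q [-0.83  0.37  2.24  1.63  1.26 -1.  ]
```

```bash
python3 -m crank '[{"linear":[-0.4,0.3,4],"delta_rot":[-0.5,1.7,0.4],"fingers":0.9},{"linear":[-0.4,0,4],"delta_rot":[0,0,0],"fingers":0.9},{"linear":[-0.2,0,3.5],"delta_rot":[0,0,0],"fingers":0.9},{"linear":[0,0,0],"delta_rot":[0,0,0],"fingers":0.9},{"linear":[0,0,0],"delta_rot":[0,0,0],"fingers":0.9}]'
python3 - <<'E'
from mods import *
graspf((515.9-13,-62.2-7.5),30,78,0,95,'g2',0)
E
```

```text
time: 38.35
tool_pos: [501.6, -71.2, 167.9]
tcp_rot: [3.139, 0.209, 0.525]
contact_force: [-0.5, 0.1, 0.1]
grip_width: 82.8
g2 TCP [497.8 -72.6  96.2]
shift cm [ 1.1  -0.08  7.09] rot [0.14 0.   0.06]
q [-0.93  0.7   2.33  1.66  1.35 -1.45]
```

```bash
python3 -m crank '[{"linear":[0.4,-0.1,3],"delta_rot":[0,0,0],"fingers":0.9},{"linear":[0.4,0,2.5],"delta_rot":[0,0,0],"fingers":0.9},{"linear":[0.3,0,1.3],"delta_rot":[0,0,0],"fingers":0.9},{"linear":[0,0,0],"delta_rot":[0,0,0],"fingers":0.5},{"linear":[0,0,0],"delta_rot":[0,0,0],"fingers":0.5}]'
python3 -m crank '[{"linear":[0,0,0],"delta_rot":[0,0,0],"fingers":0.5},{"linear":[0,0,0],"delta_rot":[0,0,0],"fingers":0.5},{"linear":[0,0,0],"delta_rot":[0,0,0],"fingers":0.5},{"linear":[0,0,0],"delta_rot":[0,0,0],"fingers":0.5},{"linear":[0,0,0],"delta_rot":[0,0,0],"fingers":0.5}]'
python3 - <<'E'
from mods import *
graspf((515.9-13,-62.2-7.5),30,78,0,95,'g2',0)
E
```

```text
time: 38.85
tool_pos: [498.5, -72.1, 100.6]
tcp_rot: [3.135, 0.209, 0.525]
contact_force: [0.4, -0.2, -0.0]
grip_width: 71.1
time: 39.35
tool_pos: [498.2, -72.2, 100.1]
tcp_rot: [3.137, 0.206, 0.524]
contact_force: [-0.5, -0.7, 7.5]
grip_width: 59.4
g2 TCP [497.8 -72.6  96.2]
shift cm [0.03 0.02 0.39] rot [ 0.29 -0.19  0.  ]
q [-0.95  0.91  2.32  1.69  1.37 -1.66]
```

```bash
python3 -m crank '[{"linear":[0,0,-2],"delta_rot":[0,0,0],"fingers":0.5},{"linear":[0,0,-4],"delta_rot":[0,0,0],"fingers":0.5},{"linear":[0,0,-4],"delta_rot":[0,0,0],"fingers":0.5},{"linear":[0,0,-4],"delta_rot":[0,0,0],"fingers":0.5},{"linear":[0,0,0],"delta_rot":[0,-8,0],"fingers":0.5}]'
for i in 1 2; do python3 -m crank '[{"linear":[0,0,0],"delta_rot":[0,-8.2,0],"fingers":0.5},{"linear":[0,0,0],"delta_rot":[0,-8.2,0],"fingers":0.5},{"linear":[0,0,0],"delta_rot":[0,-8.2,0],"fingers":0.5},{"linear":[0,0,0],"delta_rot":[0,-8.2,0],"fingers":0.5},{"linear":[0,0,0],"delta_rot":[0,-8.2,0],"fingers":0.5}]'; done
python3 -m crank '[{"linear":[0,-3.3,-3],"delta_rot":[0,0,0],"fingers":0.5},{"linear":[0,-3.3,-3],"delta_rot":[0,0,0],"fingers":0.5},{"linear":[0,-3.3,-3],"delta_rot":[0,0,0],"fingers":0.5},{"linear":[0,-3.3,-3],"delta_rot":[0,0,0],"fingers":0.5},{"linear":[0,-3.3,-3],"delta_rot":[0,0,0],"fingers":0.5}]'
python3 - <<'E'
from mods import *
place(1,-11.8,120,28,39)
E
```

```text
time: 39.85
tool_pos: [522.6, -56.7, 236.9]
tcp_rot: [3.138, 0.351, 0.523]
contact_force: [0.5, 0.1, -5.0]
grip_width: 60.2
time: 40.35
tool_pos: [520.8, -53.8, 233.6]
tcp_rot: [-3.127, 0.982, 0.547]
contact_force: [-0.8, 1.0, -4.1]
grip_width: 59.5
time: 40.85
tool_pos: [521.1, -53.2, 233.6]
tcp_rot: [-0.085, 1.458, -2.69]
contact_force: [-0.1, 0.1, -3.6]
grip_width: 60.1
time: 41.35
tool_pos: [564.3, 166.9, 218.3]
tcp_rot: [-0.111, 1.462, -2.715]
contact_force: [1.1, 0.2, -2.0]
grip_width: 59.9
place TCP [575.4 259.5 198.9]
shift cm [ 1.41 -7.37 -5.88] rot [35.17 -5.24 -4.89]
q [ 0.17  0.54  1.3  -0.03  1.4   1.21]
```

```bash
python3 -m crank '[{"linear":[0.5,-3.7,-2.9],"delta_rot":[0,0,0],"fingers":0.5},{"linear":[0.5,-3.7,-2.9],"delta_rot":[0,0,0],"fingers":0.5},{"linear":[0,0,0],"delta_rot":[7,-1,-1],"fingers":0.5},{"linear":[0,0,0],"delta_rot":[7,-1,-1],"fingers":0.5},{"linear":[0,0,0],"delta_rot":[7,-1,-1],"fingers":0.5}]'
python3 -m crank '[{"linear":[0,0,0],"delta_rot":[7,-1.1,-1],"fingers":0.5},{"linear":[0,0,0],"delta_rot":[7.2,-1.1,-0.9],"fingers":0.5},{"linear":[3,0,-0.6],"delta_rot":[0,0,0],"fingers":0.5},{"linear":[3,0,-0.6],"delta_rot":[0,0,0],"fingers":0.5},{"linear":[0,0,0],"delta_rot":[0,0,0],"fingers":0.5}]'
python3 - <<'E'
from mods import *
place(1,-11.8,20,28,39)
E
```

```text
time: 41.85
tool_pos: [574.6, 258.4, 202.7]
tcp_rot: [-0.08, 1.403, -3.057]
contact_force: [0.6, 0.0, -2.7]
grip_width: 59.6
time: 42.35
tool_pos: [572.1, 256.9, 137.7]
tcp_rot: [0.013, 1.356, 3.072]
contact_force: [0.5, 0.1, -3.5]
grip_width: 59.9
place TCP [575.4 259.5  98.9]
shift cm [ 3.72 -0.29 -1.13] rot [-0.06  0.48 -0.15]
q [0.27 0.73 1.19 0.07 1.42 1.9 ]
```

```bash
python3 -m crank '[{"linear":[2,-0.2,-0.5],"delta_rot":[0,0.4,0],"fingers":0.5},{"linear":[2,-0.1,-0.5],"delta_rot":[0,0,0],"fingers":0.5},{"linear":[1,0,-0.2],"delta_rot":[0,0,0],"fingers":0.5},{"linear":[0.5,0,-0.1],"delta_rot":[0,0,0],"fingers":0.5},{"linear":[0,0,0],"delta_rot":[0,0,0],"fingers":0.5}]'
python3 - <<'E'
from mods import *
place(1,-11.8,0,28,39)
E
```

```text
time: 42.85
tool_pos: [577.0, 260.8, 86.2]
tcp_rot: [-0.005, 1.373, 3.055]
contact_force: [0.4, 0.3, -3.0]
grip_width: 59.7
place TCP [575.4 259.5  78.9]
shift cm [0.75 0.15 0.  ] rot [ 0.02 -0.44  0.06]
q [0.27 0.79 1.23 0.07 1.31 1.9 ]
```

```bash
python3 -m crank '[{"linear":[0.4,0.1,0],"delta_rot":[0,-0.4,0],"fingers":0.5},{"linear":[0.2,0,0],"delta_rot":[0,0,0],"fingers":0.5},{"linear":[0.15,0,0],"delta_rot":[0,0,0],"fingers":0.5},{"linear":[0,0,0],"delta_rot":[0,0,0],"fingers":0.5},{"linear":[0,0,0],"delta_rot":[0,0,0],"fingers":0.5}]'
```

```text
time: 43.35
tool_pos: [575.5, 260.0, 78.8]
tcp_rot: [-0.006, 1.366, 3.054]
contact_force: [0.2, -0.1, -2.1]
grip_width: 59.8
```

Lower 1 mm more, release, and travel towards the third module.

```bash
python3 -m crank '[{"linear":[0.1,0,0],"delta_rot":[0,0,0],"fingers":0.5},{"linear":[0,0,0],"delta_rot":[0,0,0],"fingers":0.74},{"linear":[0,0,0],"delta_rot":[0,0,0],"fingers":0.74},{"linear":[0,0,0],"delta_rot":[0,0,0],"fingers":0.74},{"linear":[-1.5,0,0],"delta_rot":[0,0,0],"fingers":0.74}]'
python3 -m crank '[{"linear":[-3,0,0],"delta_rot":[0,0,0],"fingers":0.74},{"linear":[-4,0,0],"delta_rot":[0,0,0],"fingers":1},{"linear":[-4,0,0],"delta_rot":[0,0,0],"fingers":1},{"linear":[-1,4,0],"delta_rot":[0,4,0],"fingers":1},{"linear":[0,4.5,0],"delta_rot":[0,4,0],"fingers":1}]'
for i in 1 2; do python3 -m crank '[{"linear":[0,4.5,0.5],"delta_rot":[2,2,0],"fingers":1},{"linear":[0,4.5,0.5],"delta_rot":[2,2,0],"fingers":1},{"linear":[0,4.5,0.5],"delta_rot":[2,2,0],"fingers":1},{"linear":[0,4.5,0.5],"delta_rot":[0,0,0],"fingers":1},{"linear":[0,4.5,0.5],"delta_rot":[0,0,0],"fingers":1}]'; done
python3 - <<'E'
from mods import *
shot('scene','s12'); mods('s12'); shot('side','d12');mods('d12')
im=np.load('pics/s12.npz')['image'].astype(int); m=((im[...,1]>im[...,2]+25)&(im[...,1]>im[...,0]+10)).astype(np.uint8)
n,l,s,c=cv2.connectedComponentsWithStats(m)
for i in range(1,n):
  if s[i,4]>150 and c[i][0]>310 and c[i][1]>160:
    w=world('s12',np.argwhere(l==i)[:,::-1],71)[:,:2].astype(np.float32); print('green',s[i,4],cv2.minAreaRect(w))
graspf((546.5,-421.4),-17.2,8,-28,23,'g',120)
E
```

```text
time: 43.85
tool_pos: [576.9, 259.5, 90.8]
tcp_rot: [0.001, 1.362, 3.061]
contact_force: [0.4, -0.0, -0.6]
grip_width: 67.6
time: 44.35
tool_pos: [597.5, 173.1, 212.3]
tcp_rot: [-0.042, 1.514, 3.021]
contact_force: [0.5, -0.7, -0.8]
grip_width: 90.9
time: 44.85
tool_pos: [537.6, -47.4, 210.5]
tcp_rot: [3.135, 1.53, -0.193]
contact_force: [0.6, -0.3, -0.3]
grip_width: 91.8
time: 45.35
tool_pos: [458.0, -259.2, 206.8]
tcp_rot: [-3.079, 1.426, -0.229]
contact_force: [0.8, -0.7, 0.1]
grip_width: 91.9
[124. 141.] ctr [ 546.9 -421.2] size [ 53.8 113.9] len ang 162.7
[366. 206.] ctr [493.7 261.5] size [297.4 212.6] len ang 85.4
[49. 18.] ctr [1069. 2276.] size [910.6 107.4] len ang 67.0
[74. 22.] ctr [1123.7 2033.5] size [1171.4   89.4] len ang 64.7
[129.  70.] ctr [ 991.6 1308.3] size [990.9  96.9] len ang 57.3
[59. 71.] ctr [ 647.9 1364. ] size [980.7 118.4] len ang 66.1
[17. 58.] ctr [ 603.8 1684.9] size [291.9 154.5] len ang 67.4
[211. 158.] ctr [696.5 341.7] size [693.3 461.2] len ang 33.9
[ 24. 180.] ctr [123.8 593.3] size [449.8 172.7] len ang 48.1
[444. 236.] ctr [ 817.6 -505.1] size [190.4 163.5] len ang 89.2
[ 24. 317.] ctr [-77.6 121. ] size [561.7 102.2] len ang 69.5
[372. 272.] ctr [ 546.1 -421.7] size [ 57.3 116.5] len ang 163.1
[448. 338.] ctr [ 522.1 -659.7] size [101.3 432.3] len ang 179.5
[299. 364.] ctr [ 231.2 -464.3] size [ 60.1 189.8] len ang 172.2
[139. 368.] ctr [  -2.9 -235.9] size [83.1 31.1] len ang 69.8
green 641 ((530.4719848632812, 169.4305419921875), (51.54132080078125, 112.15459442138672), 83.77549743652344)
green 694 ((535.7964477539062, 265.0911865234375), (51.38349914550781, 111.76449584960938), 84.8868408203125)
g TCP [ 519.  -412.9  148.9]
shift cm [ 7.09 12.64 -9.38] rot [ 0.14 -0.28  0.46]
q [-0.7   0.32  1.7   0.08  0.99  1.13]
```

```bash
python3 -m crank '[{"linear":[0,4.2,-3],"delta_rot":[0,0,0.4],"fingers":1},{"linear":[0,4.2,-3],"delta_rot":[0,0,0],"fingers":1},{"linear":[2,4.2,-3],"delta_rot":[0,0,0],"fingers":1},{"linear":[3,0,-0.4],"delta_rot":[0,0,0],"fingers":1},{"linear":[2,0,0],"delta_rot":[0,0,0],"fingers":1}]'
python3 - <<'E'
from mods import *
graspf((546.5,-421.4),-17.2,8,-28,23,'g',40)
E
```

```text
time: 45.95
tool_pos: [519.2, -400.5, 149.0]
tcp_rot: [-3.118, 1.428, -0.27]
contact_force: [0.2, -0.4, -0.5]
grip_width: 92.2
g TCP [ 519.  -412.9   68.9]
shift cm [7.97 1.22 0.81] rot [ 0.39 -0.18  0.25]
q [-0.81  0.6   1.4   0.09  1.02  1.02]
```

```bash
python3 -m crank '[{"linear":[2,1.2,0.4],"delta_rot":[0.4,-0.2,0.2],"fingers":1},{"linear":[3,0,0.4],"delta_rot":[0,0,0],"fingers":1},{"linear":[3,0,0],"delta_rot":[0,0,0],"fingers":1},{"linear":[0,0,0],"delta_rot":[0,0,0],"fingers":1},{"linear":[0,0,0],"delta_rot":[0,0,0],"fingers":1}]'
python3 - <<'E'
from mods import *
graspf((546.5,-421.4),-17.2,8,-28,23,'g',0)
shot('scene','s13'); mods('s13')
E
```

```text
time: 46.45
tool_pos: [518.9, -412.0, 71.0]
tcp_rot: [-3.139, 1.431, -0.296]
contact_force: [-0.0, 0.2, 1.0]
grip_width: 91.8
g TCP [ 519.  -412.9   28.9]
shift cm [4.17 0.09 0.56] rot [ 0.09 -0.01  0.03]
q [-0.82  0.71  1.45  0.09  0.87  1.  ]
[116. 146.] ctr [ 564.9 -426.7] size [53.1 76.8] len ang 163.2
[379. 208.] ctr [494.3 265.4] size [305. 213.] len ang 85.2
```

```bash
python3 -m crank '[{"linear":[2,0.1,0.3],"delta_rot":[0,0,0],"fingers":1},{"linear":[1.5,0,0.3],"delta_rot":[0,0,0],"fingers":1},{"linear":[0.6,0,0],"delta_rot":[0,0,0],"fingers":1},{"linear":[0,0,0],"delta_rot":[0,0,0],"fingers":0.5},{"linear":[0,0,0],"delta_rot":[0,0,0],"fingers":0.5}]'
python3 -m crank '[{"linear":[0,0,0],"delta_rot":[0,0,0],"fingers":0.5},{"linear":[0,0,0],"delta_rot":[0,0,0],"fingers":0.5},{"linear":[0,0,0],"delta_rot":[0,0,0],"fingers":0.5},{"linear":[0,0,0],"delta_rot":[0,0,0],"fingers":0.5},{"linear":[0,0,0],"delta_rot":[0,0,0],"fingers":0.5}]'
python3 - <<'E'
from mods import *
graspf((546.5,-421.4),-17.2,8,-28,23,'g',0)
E
```

```text
time: 47.0
tool_pos: [518.8, -414.0, 30.9]
tcp_rot: [3.133, 1.428, -0.308]
contact_force: [-0.0, 0.6, -0.2]
grip_width: 80.3
time: 47.5
tool_pos: [518.2, -413.6, 30.0]
tcp_rot: [3.139, 1.43, -0.302]
contact_force: [-0.5, 0.8, 5.4]
grip_width: 59.2
g TCP [ 519.  -412.9   28.9]
shift cm [ 0.11 -0.09 -0.03] rot [ 0.06 -0.09 -0.01]
q [-0.82  0.76  1.47  0.1   0.79  0.98]
```

```bash
python3 -m crank '[{"linear":[-2,0,0],"delta_rot":[0,0,0],"fingers":0.5},{"linear":[-4,0,0],"delta_rot":[0,0,0],"fingers":0.5},{"linear":[-4,0,0],"delta_rot":[0,0,0],"fingers":0.5},{"linear":[-4,0,0],"delta_rot":[0,0,0],"fingers":0.5},{"linear":[-4,0,0],"delta_rot":[0,-8.1,0],"fingers":0.5}]'
python3 -m crank '[{"linear":[-1.5,0,0],"delta_rot":[-8,0,0],"fingers":0.5},{"linear":[0,0,0],"delta_rot":[-8,0,0],"fingers":0.5},{"linear":[0,0,0],"delta_rot":[-8,0,0],"fingers":0.5},{"linear":[0,0,0],"delta_rot":[-8,0,0],"fingers":0.5},{"linear":[0,0,0],"delta_rot":[-8,0,0],"fingers":0.5}]'
python3 -m crank '[{"linear":[0,0,0],"delta_rot":[-7.2,0,0],"fingers":0.5},{"linear":[0,-3.5,-2.6],"delta_rot":[0,0,0],"fingers":0.5},{"linear":[0,-3.5,-2.6],"delta_rot":[0,0,0],"fingers":0.5},{"linear":[0,-3.5,-2.6],"delta_rot":[0,0,0],"fingers":0.5},{"linear":[0,-3.5,-2.6],"delta_rot":[0,0,0],"fingers":0.5}]'
python3 -m crank '[{"linear":[0,-3.5,-2.6],"delta_rot":[0,0,0],"fingers":0.5},{"linear":[0,-3.5,-2.6],"delta_rot":[0,0,0],"fingers":0.5},{"linear":[0,-3.5,-2.6],"delta_rot":[0,0,0],"fingers":0.5},{"linear":[0,-3.5,-2.6],"delta_rot":[0,0,0],"fingers":0.5},{"linear":[0,0,0],"delta_rot":[0,0,0],"fingers":0.5}]'
python3 - <<'E'
from mods import *
print(st()['joint_positions'].round(2)); rows([530,-54,220],down(30)*FL)
E
```

```text
time: 48.0
tool_pos: [492.5, -405.2, 201.8]
tcp_rot: [-2.989, 1.553, -0.147]
contact_force: [1.0, -0.7, -2.3]
grip_width: 59.9
time: 48.5
tool_pos: [494.7, -406.0, 214.7]
tcp_rot: [2.547, 1.55, -0.188]
contact_force: [-0.2, 0.4, -1.8]
grip_width: 60.2
time: 49.0
tool_pos: [514.1, -231.2, 214.4]
tcp_rot: [2.41, 1.55, -0.206]
contact_force: [0.6, -0.7, -2.4]
grip_width: 59.2
time: 49.5
tool_pos: [533.7, -54.7, 214.2]
tcp_rot: [2.471, 1.551, -0.138]
contact_force: [-0.0, -0.0, -1.9]
grip_width: 59.8
[-0.25  0.39  1.57  0.    1.17  0.79]
shift cm [-0.59 -0.24  0.28] rot [ 0.49 -0.91 -0.72]
```

```bash
for i in 1 2; do python3 -m crank '[{"linear":[0,0,0],"delta_rot":[0,-8.2,0],"fingers":0.5},{"linear":[0,0,0],"delta_rot":[0,-8.2,0],"fingers":0.5},{"linear":[0,0,0],"delta_rot":[0,-8.2,0],"fingers":0.5},{"linear":[0,0,0],"delta_rot":[0,-8.2,0],"fingers":0.5},{"linear":[0,0,0],"delta_rot":[0,-8.2,0],"fingers":0.5}]'; done
python3 - <<'E'
from mods import *
print(st()['joint_positions'].round(2)); rows([530,-54,100],tilt(30,-81.9)*FL)
E
```

```text
time: 50.0
tool_pos: [534.5, -60.0, 214.7]
tcp_rot: [0.024, 0.866, -2.597]
contact_force: [1.3, -1.5, -1.6]
grip_width: 59.8
time: 50.5
tool_pos: [534.5, -59.9, 213.8]
tcp_rot: [0.015, 0.151, -2.613]
contact_force: [-0.5, -0.8, -2.1]
grip_width: 59.7
[ 0.01  1.11  0.86 -0.8   2.4   0.85]
shift cm [  1.79  -0.9  -11.22] rot [-0.79 -0.54 -0.27]
```

```bash
python3 -m crank '[{"linear":[0.6,-0.6,-4],"delta_rot":[-0.8,-0.5,-0.3],"fingers":0.5},{"linear":[0.6,0,-4],"delta_rot":[0,0,0],"fingers":0.5},{"linear":[0.4,0,-2.8],"delta_rot":[0,0,0],"fingers":0.5},{"linear":[0.2,0,-1.3],"delta_rot":[0,0,0],"fingers":0.5},{"linear":[0,0,0],"delta_rot":[0,0,0],"fingers":0.5}]'
python3 -m crank '[{"linear":[0,0,-0.2],"delta_rot":[0,0,0],"fingers":0.5},{"linear":[0,0,0],"delta_rot":[0,0,0],"fingers":0.5},{"linear":[0,0,0],"delta_rot":[0,0,0],"fingers":0.5},{"linear":[0,0,0],"delta_rot":[0,0,0],"fingers":0.5},{"linear":[0,0,0],"delta_rot":[0,0,0],"fingers":0.5}]'
```

```text
time: 51.0
tool_pos: [531.1, -55.1, 90.9]
tcp_rot: [-0.001, 0.144, -2.619]
contact_force: [-0.5, -0.4, -1.9]
grip_width: 59.9
time: 51.5
tool_pos: [532.0, -54.7, 90.7]
tcp_rot: [0.001, 0.148, -2.618]
contact_force: [0.5, -0.2, -2.0]
grip_width: 59.8
```

```bash
python3 -m crank '[{"linear":[0.02,0,-0.2],"delta_rot":[0,0,0],"fingers":0.5},{"linear":[0,0,0],"delta_rot":[0,0,0],"fingers":0.5},{"linear":[0,0,0],"delta_rot":[0,0,0],"fingers":0.5},{"linear":[0,0,0],"delta_rot":[0,0,0],"fingers":0.5},{"linear":[0,0,0],"delta_rot":[0,0,0],"fingers":0.5}]'
python3 -m crank '[{"linear":[0.02,0,-0.15],"delta_rot":[0,0,0],"fingers":0.5},{"linear":[0,0,0],"delta_rot":[0,0,0],"fingers":0.5},{"linear":[0,0,0],"delta_rot":[0,0,0],"fingers":0.5},{"linear":[0,0,0],"delta_rot":[0,0,0],"fingers":0.5},{"linear":[0,0,0],"delta_rot":[0,0,0],"fingers":0.5}]'
```

```text
time: 52.0
tool_pos: [532.1, -54.6, 89.5]
tcp_rot: [0.002, 0.146, -2.618]
contact_force: [1.2, 0.7, 5.3]
grip_width: 60.1
time: 52.5
tool_pos: [532.2, -54.4, 89.5]
tcp_rot: [0.003, 0.145, -2.619]
contact_force: [2.1, 0.5, 11.3]
grip_width: 59.9
```

```bash
python3 -m crank '[{"linear":[0,0,0],"delta_rot":[0,0,0],"fingers":0.9},{"linear":[0,0,0],"delta_rot":[0,0,0],"fingers":0.9},{"linear":[0,0,0],"delta_rot":[0,0,0],"fingers":0.9},{"linear":[0,0,0],"delta_rot":[0,0,0],"fingers":0.9},{"linear":[-0.4,0,3],"delta_rot":[0,0,0],"fingers":0.9}]'
python3 -m crank '[{"linear":[-0.6,0,4],"delta_rot":[0,0,0],"fingers":0.9},{"linear":[-0.6,0,4],"delta_rot":[0,0,0],"fingers":0.9},{"linear":[-0.6,0,4],"delta_rot":[0,0,0],"fingers":0.9},{"linear":[-0.6,0,4],"delta_rot":[0,0,0],"fingers":0.9},{"linear":[0,0,0],"delta_rot":[0,8.4,0],"fingers":0.9}]'
for i in 1 2 3; do python3 -m crank '[{"linear":[0,0,0],"delta_rot":[0,8.4,0],"fingers":0.9},{"linear":[0,0,0],"delta_rot":[0,8.4,0],"fingers":0.9},{"linear":[0,0,0],"delta_rot":[0,8.4,0],"fingers":0.9},{"linear":[0,0,0],"delta_rot":[0,8.4,0],"fingers":0.9},{"linear":[0,0,0],"delta_rot":[0,8.4,0],"fingers":0.9}]'; done
python3 -m crank '[{"linear":[0,0,0],"delta_rot":[0,8.4,0],"fingers":0.9},{"linear":[0,0,0],"delta_rot":[0,8.4,0],"fingers":0.9},{"linear":[0,0,0],"delta_rot":[0,8.4,0],"fingers":0.9},{"linear":[0,0,0],"delta_rot":[0,2.6,0.2],"fingers":0.9},{"linear":[0,0,0],"delta_rot":[0,0,0],"fingers":0.9}]'
python3 - <<'E'
from mods import *
graspf((518-13,-62.4-7.5),30,78,0,98,'g2',70)
E
```

```text
time: 53.0
tool_pos: [530.3, -54.9, 113.6]
tcp_rot: [-0.004, 0.141, -2.618]
contact_force: [-0.6, 0.1, 0.5]
grip_width: 82.6
time: 53.5
tool_pos: [532.0, -54.5, 280.4]
tcp_rot: [0.002, 0.295, -2.617]
contact_force: [0.3, -1.1, -0.0]
grip_width: 82.7
time: 54.0
tool_pos: [532.2, -54.2, 279.2]
tcp_rot: [0.002, 1.033, -2.616]
contact_force: [0.7, -0.5, -0.8]
grip_width: 82.6
time: 54.5
tool_pos: [531.9, -54.7, 279.8]
tcp_rot: [3.127, 1.375, 0.509]
contact_force: [-0.7, -0.4, -0.2]
grip_width: 82.4
time: 55.0
tool_pos: [531.1, -53.3, 278.7]
tcp_rot: [-3.138, 0.69, 0.53]
contact_force: [-0.5, 0.1, -1.3]
grip_width: 82.5
time: 55.5
tool_pos: [530.8, -52.3, 275.8]
tcp_rot: [-3.13, 0.233, 0.531]
contact_force: [-0.5, 0.0, 0.5]
grip_width: 82.7
g2 TCP [499.9 -72.8 169.2]
shift cm [-1.15  0.34 11.22] rot [-0.59  1.33  0.42]
q [-0.83  0.37  2.23  1.63  1.26 -1.01]
```

```bash
python3 -m crank '[{"linear":[-0.4,0.3,4],"delta_rot":[-0.5,1.4,0.4],"fingers":0.9},{"linear":[-0.4,0,4],"delta_rot":[0,0,0],"fingers":0.9},{"linear":[-0.3,0,3.2],"delta_rot":[0,0,0],"fingers":0.9},{"linear":[0,0,0],"delta_rot":[0,0,0],"fingers":0.9},{"linear":[0,0,0],"delta_rot":[0,0,0],"fingers":0.9}]'
python3 - <<'E'
from mods import *
graspf((518-13,-62.4-7.5),30,78,0,98,'g2',0)
shot('side','d14',(190,100,420,270),3)
E
```

```text
time: 56.0
tool_pos: [503.0, -72.0, 170.8]
tcp_rot: [3.14, 0.207, 0.525]
contact_force: [0.5, -0.1, 0.9]
grip_width: 82.8
g2 TCP [499.9 -72.8  99.2]
shift cm [ 1.17 -0.1   7.07] rot [ 0.13 -0.12  0.07]
q [-0.93  0.69  2.32  1.66  1.35 -1.44]
```

View pics/d14.png

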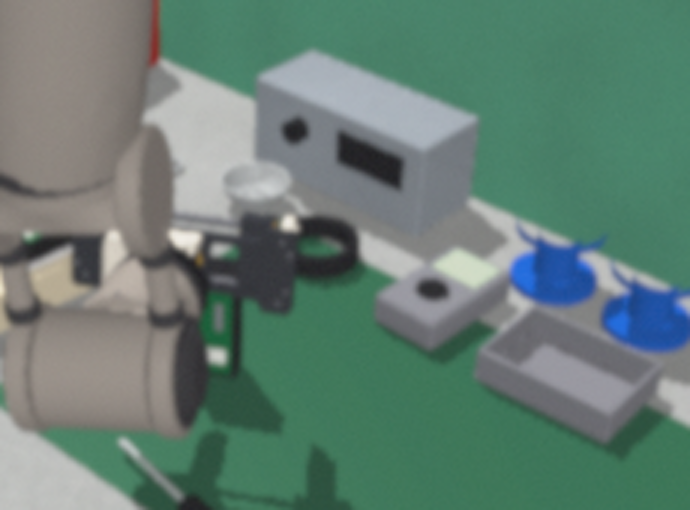

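The module, partly visible at (220,330), still stands and nothing else is disturbed. Descend, grip, lift and turn.

```bash
python3 -m crank '[{"linear":[0.4,-0.1,3],"delta_rot":[0,0,0],"fingers":0.9},{"linear":[0.4,0,2.5],"delta_rot":[0,0,0],"fingers":0.9},{"linear":[0.3,0,1.3],"delta_rot":[0,0,0],"fingers":0.9},{"linear":[0,0,0],"delta_rot":[0,0,0],"fingers":0.5},{"linear":[0,0,0],"delta_rot":[0,0,0],"fingers":0.5}]'
python3 -m crank '[{"linear":[0,0,0],"delta_rot":[0,0,0],"fingers":0.5},{"linear":[0,0,0],"delta_rot":[0,0,0],"fingers":0.5},{"linear":[0,0,0],"delta_rot":[0,0,0],"fingers":0.5},{"linear":[0,0,0],"delta_rot":[0,0,0],"fingers":0.5},{"linear":[0,0,0],"delta_rot":[0,0,0],"fingers":0.5}]'
python3 -m crank '[{"linear":[0,0,-2],"delta_rot":[0,0,0],"fingers":0.5},{"linear":[0,0,-4],"delta_rot":[0,0,0],"fingers":0.5},{"linear":[0,0,-4],"delta_rot":[0,0,0],"fingers":0.5},{"linear":[0,0,-4],"delta_rot":[0,0,0],"fingers":0.5},{"linear":[0,0,0],"delta_rot":[0,-8,0],"fingers":0.5}]'
for i in 1 2; do python3 -m crank '[{"linear":[0,0,0],"delta_rot":[0,-8.2,0],"fingers":0.5},{"linear":[0,0,0],"delta_rot":[0,-8.2,0],"fingers":0.5},{"linear":[0,0,0],"delta_rot":[0,-8.2,0],"fingers":0.5},{"linear":[0,0,0],"delta_rot":[0,-8.2,0],"fingers":0.5},{"linear":[0,0,0],"delta_rot":[0,-8.2,0],"fingers":0.5}]'; done
python3 -m crank '[{"linear":[0,-3.3,-3],"delta_rot":[0,0,0],"fingers":0.5},{"linear":[0,-3.3,-3],"delta_rot":[0,0,0],"fingers":0.5},{"linear":[0,-3.3,-3],"delta_rot":[0,0,0],"fingers":0.5},{"linear":[0,-3.3,-3],"delta_rot":[0,0,0],"fingers":0.5},{"linear":[0,-3.3,-3],"delta_rot":[0,0,0],"fingers":0.5}]'
python3 - <<'E'
from mods import *
place(2,-11.8,120,28,42)
E
```

```text
time: 56.55
tool_pos: [499.9, -72.7, 103.1]
tcp_rot: [3.136, 0.207, 0.525]
contact_force: [0.5, -0.2, 1.1]
grip_width: 70.8
time: 57.05
tool_pos: [499.7, -73.0, 102.8]
tcp_rot: [3.138, 0.204, 0.523]
contact_force: [-0.1, -0.7, 6.2]
grip_width: 59.7
time: 57.55
tool_pos: [523.9, -57.6, 239.8]
tcp_rot: [3.139, 0.349, 0.523]
contact_force: [-0.3, 0.8, -3.3]
grip_width: 59.7
time: 58.05
tool_pos: [522.2, -54.9, 236.6]
tcp_rot: [-3.128, 0.983, 0.546]
contact_force: [-0.9, 0.6, -2.4]
grip_width: 59.9
time: 58.55
tool_pos: [522.5, -54.3, 236.7]
tcp_rot: [-0.079, 1.455, -2.683]
contact_force: [-0.1, 0.8, -3.0]
grip_width: 59.7
time: 59.05
tool_pos: [565.8, 165.7, 220.8]
tcp_rot: [-0.104, 1.459, -2.708]
contact_force: [1.7, -0.2, -1.8]
grip_width: 59.7
place TCP [586.2 354.4 198.9]
shift cm [  1.09 -15.14 -11.59] rot [35.15 -5.07 -4.97]
q [ 0.17  0.55  1.29 -0.03  1.42  1.21]
```

```bash
python3 -m crank '[{"linear":[0.2,-3.8,-2.9],"delta_rot":[0,0,0],"fingers":0.5},{"linear":[0.2,-3.8,-2.9],"delta_rot":[0,0,0],"fingers":0.5},{"linear":[0.2,-3.8,-2.9],"delta_rot":[0,0,0],"fingers":0.5},{"linear":[0.2,-3.8,-2.9],"delta_rot":[0,0,0],"fingers":0.5},{"linear":[0,0,0],"delta_rot":[7,-1,-1],"fingers":0.5}]'
python3 -m crank '[{"linear":[0,0,0],"delta_rot":[7,-1,-1],"fingers":0.5},{"linear":[0,0,0],"delta_rot":[7,-1,-1],"fingers":0.5},{"linear":[0,0,0],"delta_rot":[7,-1.1,-1],"fingers":0.5},{"linear":[0,0,0],"delta_rot":[7.2,-1.1,-0.9],"fingers":0.5},{"linear":[0,0,0],"delta_rot":[0,0,0],"fingers":0.5}]'
python3 - <<'E'
from mods import *
place(2,-11.8,20,28,42)
E
```

```text
time: 59.55
tool_pos: [584.2, 359.5, 200.1]
tcp_rot: [-0.124, 1.439, -2.846]
contact_force: [-0.3, -1.6, -2.8]
grip_width: 59.8
time: 60.05
tool_pos: [586.6, 352.5, 201.4]
tcp_rot: [0.012, 1.362, 3.068]
contact_force: [-0.3, -0.5, -1.4]
grip_width: 59.4
place TCP [586.2 354.4  98.9]
shift cm [10.04 -0.2  -2.07] rot [-0.18  0.18 -0.1 ]
q [0.39 0.79 0.9  0.09 1.64 2.04]
```

```bash
python3 -m crank '[{"linear":[3.5,-0.2,-0.8],"delta_rot":[-0.2,0.2,0],"fingers":0.5},{"linear":[3.5,0,-0.7],"delta_rot":[0,0,0],"fingers":0.5},{"linear":[3,0,-0.5],"delta_rot":[0,0,0],"fingers":0.5},{"linear":[0,0,0],"delta_rot":[0,0,0],"fingers":0.5},{"linear":[0,0,0],"delta_rot":[0,0,0],"fingers":0.5}]'
python3 - <<'E'
from mods import *
place(2,-11.8,0,28,42)
E
```

```text
time: 60.55
tool_pos: [585.8, 355.4, 100.8]
tcp_rot: [0.003, 1.366, 3.067]
contact_force: [-0.2, -0.0, -2.0]
grip_width: 59.8
place TCP [586.2 354.4  78.9]
shift cm [ 2.14  0.1  -0.49] rot [ 0.28 -0.09 -0.09]
q [0.39 0.86 1.03 0.09 1.43 2.02]
```

```bash
python3 -m crank '[{"linear":[0.8,0.1,-0.2],"delta_rot":[0.2,0,0],"fingers":0.5},{"linear":[0.7,0,-0.2],"delta_rot":[0,0,0],"fingers":0.5},{"linear":[0.3,0,-0.1],"delta_rot":[0,0,0],"fingers":0.5},{"linear":[0.2,0,0],"delta_rot":[0,0,0],"fingers":0.5},{"linear":[0,0,0],"delta_rot":[0,0,0],"fingers":0.5}]'
python3 -m crank '[{"linear":[0.2,0,0],"delta_rot":[0,0,0],"fingers":0.5},{"linear":[0,0,0],"delta_rot":[0,0,0],"fingers":0.5},{"linear":[0,0,0],"delta_rot":[0,0,0],"fingers":0.5},{"linear":[0,0,0],"delta_rot":[0,0,0],"fingers":0.5},{"linear":[0,0,0],"delta_rot":[0,0,0],"fingers":0.5}]'
```

```text
time: 61.05
tool_pos: [586.7, 354.2, 79.8]
tcp_rot: [0.006, 1.367, 3.065]
contact_force: [0.5, 0.2, -2.0]
grip_width: 59.9
time: 61.55
tool_pos: [586.8, 354.3, 79.0]
tcp_rot: [0.001, 1.368, 3.061]
contact_force: [0.3, -2.1, 6.2]
grip_width: 60.0
```

```bash
python3 -m crank '[{"linear":[0,0,0],"delta_rot":[0,0,0],"fingers":0.74},{"linear":[0,0,0],"delta_rot":[0,0,0],"fingers":0.74},{"linear":[0,0,0],"delta_rot":[0,0,0],"fingers":0.74},{"linear":[-1.5,0,0],"delta_rot":[0,0,0],"fingers":0.74},{"linear":[-3,0,0],"delta_rot":[0,0,0],"fingers":0.74}]'
python3 -m crank '[{"linear":[-4,0,0],"delta_rot":[0,0,0],"fingers":0.65},{"linear":[-4,0,0],"delta_rot":[0,6,0],"fingers":0.65},{"linear":[0,3,4],"delta_rot":[0,5.7,0],"fingers":0.65},{"linear":[0,3,4],"delta_rot":[0,0,0],"fingers":0.65},{"linear":[0,3,4],"delta_rot":[0,0,0],"fingers":0.65}]'
python3 -m crank '[{"linear":[0,2,4],"delta_rot":[-8,0,0],"fingers":0.65},{"linear":[0,0,0],"delta_rot":[-8.2,0,0],"fingers":0.65},{"linear":[0,0,0],"delta_rot":[-8.2,0,0],"fingers":0.65},{"linear":[0,0,0],"delta_rot":[-8.2,0,0],"fingers":0.65},{"linear":[0,0,0],"delta_rot":[-8.2,0,0],"fingers":0.65}]'
python3 -m crank '[{"linear":[0,0,0],"delta_rot":[-8.2,0,0],"fingers":0.65},{"linear":[0,0,0],"delta_rot":[-8.2,0,0],"fingers":0.65},{"linear":[0,0,0],"delta_rot":[-8.2,0,0],"fingers":0.65},{"linear":[0,0,0],"delta_rot":[-8.2,0,0],"fingers":0.65},{"linear":[0,0,0],"delta_rot":[-8.2,0,0],"fingers":0.65}]'
python3 - <<'E'
from mods import *
print(st()['joint_positions'].round(2)); rows([396.5,240,90],down(-94.7))
E
```

```text
time: 62.05
tool_pos: [593.7, 353.1, 119.4]
tcp_rot: [0.02, 1.361, 3.079]
contact_force: [-0.0, -0.3, -0.9]
grip_width: 67.6
time: 62.55
tool_pos: [492.6, 278.0, 205.8]
tcp_rot: [0.056, 1.551, 3.115]
contact_force: [1.5, -0.1, 0.5]
grip_width: 59.9
time: 63.05
tool_pos: [452.9, 262.1, 206.6]
tcp_rot: [-0.654, 1.55, 3.122]
contact_force: [-0.1, -0.1, -0.8]
grip_width: 59.4
time: 63.55
tool_pos: [453.0, 262.1, 206.4]
tcp_rot: [-1.363, 1.55, 3.129]
contact_force: [0.7, 0.1, 0.1]
grip_width: 59.8
[0.37 0.39 1.58 0.01 1.19 0.59]
shift cm [11.75 -4.79  3.34] rot [-7.95  0.17  1.2 ]
```

```bash
python3 -m crank '[{"linear":[0,-2.6,2],"delta_rot":[0,0,0],"fingers":0.65},{"linear":[0,-2.6,2],"delta_rot":[-7.9,0.2,1.2],"fingers":0.65},{"linear":[2,0,0],"delta_rot":[0,0,0],"fingers":0.65},{"linear":[2,0,0],"delta_rot":[0,0,0],"fingers":0.65},{"linear":[0,0,0],"delta_rot":[0,0,0],"fingers":0.65}]'
python3 - <<'E'
from mods import *
rows([396.5,240,90],down(-94.7))
shot('scene','s15',(290,140,460,290),4)
im=np.load('pics/s15.npz')['image'].astype(int); m=((im[...,1]>im[...,2]+25)&(im[...,1]>im[...,0]+10)).astype(np.uint8)
n,l,s,c=cv2.connectedComponentsWithStats(m)
for i in range(1,n):
  if s[i,4]>150 and c[i][0]>310 and c[i][1]>160:
    w=world('s15',np.argwhere(l==i)[:,::-1],71)[:,:2].astype(np.float32); print('green',s[i,4],cv2.minAreaRect(w))
E
```

```text
time: 64.05
tool_pos: [392.0, 234.3, 166.0]
tcp_rot: [-1.208, 1.567, -2.867]
contact_force: [-0.1, 0.8, 0.3]
grip_width: 59.9
shift cm [ 7.6   0.43 -0.62] rot [-0.39  0.08  0.21]
green 624 ((521.4404296875, 161.77574157714844), (50.952293395996094, 111.35421752929688), 83.8481674194336)
green 689 ((535.6547241210938, 265.44293212890625), (50.935577392578125, 112.01072692871094), 85.07461547851562)
green 758 ((544.7674560546875, 359.3721008300781), (51.36936569213867, 111.22701263427734), 84.97187805175781)
```

View pics/s15.png

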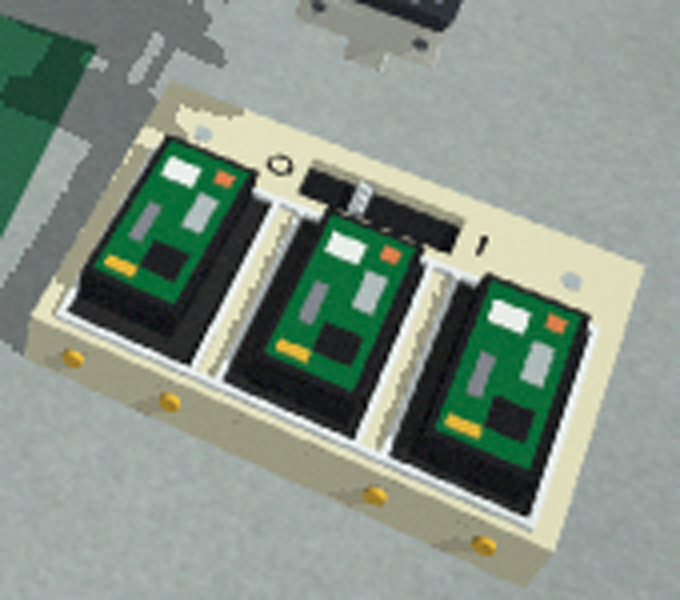

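All three are component side up and the switch is off, ridge at (360,197). Bay 0's module has shifted about 9 mm towards the near-left corner since the last check, probably the announced knock. I check whether it still lies flat.

```bash
python3 - <<'E'
from mods import *
shot('side','d16'); shot('wrist','w16',scale=1.5)
for k,m0 in(('s15',0),('d16',0)):
  im=np.load('pics/%s.npz'%k)['image'].astype(int); m=((im[...,1]>im[...,2]+20)&(im[...,1]>im[...,0]+5)).astype(np.uint8)
  n,l,s,c=cv2.connectedComponentsWithStats(m)
  for i in range(1,n):
    if s[i,4]>120:
      w=world(k,np.argwhere(l==i)[:,::-1],71)[:,:2].astype(np.float32); r=cv2.minAreaRect(w)
      if s[i,4]<2000: print(k,s[i,4],c[i].round(),np.round(r[0],1),np.round(r[1],1),round(r[2],1))
# corners of dark bay0 floor / expected corners in scene
E
```

```text
s15 1630 [267.   9.] [-156.3 -332.5] [189.1 344.3] 25.0
s15 652 [332. 195.] [520.9 161.5] [ 51.6 112.3] 83.8
s15 722 [375. 215.] [535.6 265. ] [ 51.6 112.2] 84.9
s15 795 [417. 233.] [544.2 359.4] [ 51.6 112.3] 85.2
s15 410 [153. 240.] [ 798.8 -149.7] [51.8 42. ] 88.8
s15 490 [225. 253.] [763.8   4.8] [49.5 58.6] 24.7
d16 153 [177. 145.] [561.5 351.5] [90.  52.3] 52.4
d16 281 [188. 158.] [533.5 263.6] [ 62.2 114.9] 84.3
d16 291 [206. 172.] [518.9 157.8] [ 56.5 115.2] 83.4
```

View pics/w16.png

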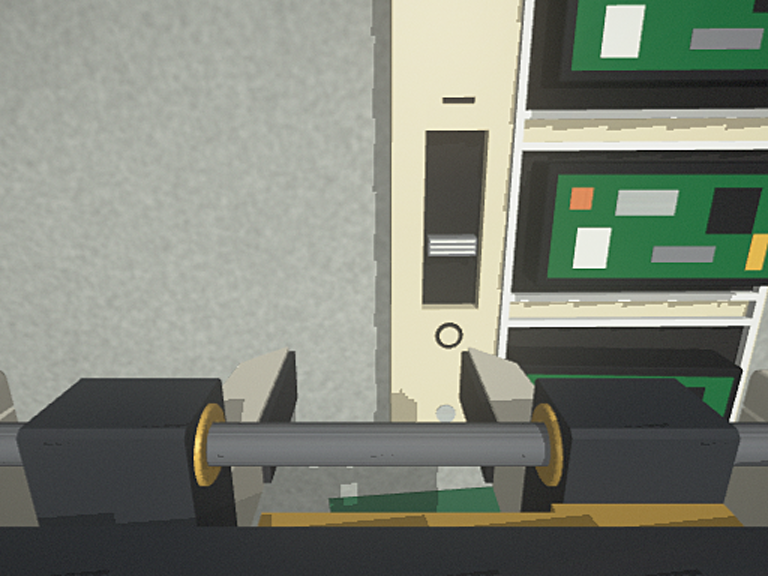

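```bash
python3 -m crank '[{"linear":[-2,2.5,3],"delta_rot":[0,0,0],"fingers":0.9},{"linear":[-2,2.5,3],"delta_rot":[0,0,0],"fingers":0.9},{"linear":[-2,2.5,3],"delta_rot":[0,0,0],"fingers":0.9},{"linear":[0,2.5,1],"delta_rot":[0,0,0],"fingers":0.9},{"linear":[0,0,0],"delta_rot":[0,0,0],"fingers":0.9}]'
python3 - <<'E'
from mods import *
shot('wrist','w17',scale=1.5)
E
```

```text
time: 64.7
tool_pos: [487.5, 124.4, 229.4]
tcp_rot: [1.756, 1.566, 0.093]
contact_force: [-0.1, 0.2, 0.3]
grip_width: 82.4
```

View pics/w17.png

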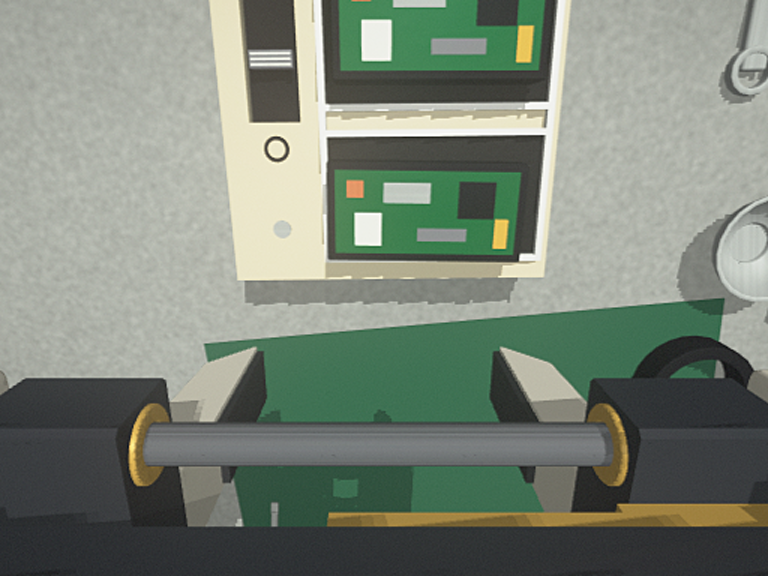

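The module covers the outer rib, its near edge at row 260, and I can't tell whether it sits on the rib. With the set still off, I re-seat it: close the jaws centred on the bay, lift slightly, shift, and set it down.

```bash
for i in 1 2; do python3 -m crank '[{"linear":[0,0,0],"delta_rot":[8.4,0,0],"fingers":0.98},{"linear":[0,0,0],"delta_rot":[8.4,0,0],"fingers":0.98},{"linear":[0,0,0],"delta_rot":[8.4,0,0],"fingers":0.98},{"linear":[0,0,0],"delta_rot":[8.4,0,0],"fingers":0.98},{"linear":[0,0,0],"delta_rot":[8.4,0,0],"fingers":0.98}]'; done
python3 -m crank '[{"linear":[0,0,0],"delta_rot":[6,0,0],"fingers":0.98},{"linear":[1,-2,-2],"delta_rot":[0,0,0],"fingers":0.98},{"linear":[1,-2,-2],"delta_rot":[0,0,0],"fingers":0.98},{"linear":[0,0,0],"delta_rot":[0,0,0],"fingers":0.98},{"linear":[0,0,0],"delta_rot":[0,0,0],"fingers":0.98}]'
python3 - <<'E'
from mods import *
place(0,0,40,28,-4)
E
```

```text
time: 65.25
tool_pos: [483.3, 127.2, 228.0]
tcp_rot: [-1.959, 1.57, 1.927]
contact_force: [0.1, 0.1, -0.1]
grip_width: 90.1
time: 65.75
tool_pos: [483.3, 127.2, 228.0]
tcp_rot: [-1.278, 1.57, 1.874]
contact_force: [-0.0, -0.0, -0.1]
grip_width: 90.1
time: 66.25
tool_pos: [526.7, 163.4, 207.4]
tcp_rot: [-0.05, 1.569, 3.004]
contact_force: [-0.3, 0.7, -0.6]
grip_width: 90.0
place TCP [523.5 167.5 119. ]
shift cm [ 8.84 -0.38  0.34] rot [-0.29  0.08  0.  ]
q [0.16 0.43 1.52 0.   1.2  1.82]
```

```bash
python3 -m crank '[{"linear":[3,-0.4,0.3],"delta_rot":[-0.3,0,0],"fingers":0.98},{"linear":[3,0,0],"delta_rot":[0,0,0],"fingers":0.98},{"linear":[2.8,0,0],"delta_rot":[0,0,0],"fingers":0.98},{"linear":[0,0,0],"delta_rot":[0,0,0],"fingers":0.98},{"linear":[0,0,0],"delta_rot":[0,0,0],"fingers":0.98}]'
python3 - <<'E'
from mods import *
place(0,0,0,28,-4)
E
```

```text
time: 66.75
tool_pos: [524.8, 166.8, 120.8]
tcp_rot: [-2.222, 1.57, 0.836]
contact_force: [0.5, 0.5, 0.9]
grip_width: 89.6
place TCP [523.5 167.5  79. ]
shift cm [ 4.18 -0.06  0.13] rot [-0.09 -0.02  0.03]
q [0.17 0.52 1.63 0.   0.99 1.82]
```

```bash
python3 -m crank '[{"linear":[2,-0.1,0.1],"delta_rot":[0,0,0],"fingers":0.98},{"linear":[1.2,0,0],"delta_rot":[0,0,0],"fingers":0.98},{"linear":[0.8,0,0],"delta_rot":[0,0,0],"fingers":0.98},{"linear":[0,0,0],"delta_rot":[0,0,0],"fingers":0.98},{"linear":[0,0,0],"delta_rot":[0,0,0],"fingers":0.98}]'
python3 -m crank '[{"linear":[0,0,0],"delta_rot":[0,0,0],"fingers":0.5},{"linear":[0,0,0],"delta_rot":[0,0,0],"fingers":0.5},{"linear":[0,0,0],"delta_rot":[0,0,0],"fingers":0.5},{"linear":[0,0,0],"delta_rot":[0,0,0],"fingers":0.5},{"linear":[0,0,0],"delta_rot":[0,0,0],"fingers":0.5}]'
python3 -m crank '[{"linear":[0,0,0],"delta_rot":[0,0,0],"fingers":0.5},{"linear":[0,0,0],"delta_rot":[0,0,0],"fingers":0.5},{"linear":[-1,0,0],"delta_rot":[0,0,0],"fingers":0.5},{"linear":[0,0,-0.5],"delta_rot":[0,0,0],"fingers":0.5},{"linear":[0,0,0],"delta_rot":[0,0,0],"fingers":0.5}]'
python3 - <<'E'
from mods import *
place(0,0,0,28,2)
E
```

```text
time: 67.25
tool_pos: [524.5, 168.0, 80.4]
tcp_rot: [-2.543, 1.57, 0.515]
contact_force: [0.2, 0.0, 0.3]
grip_width: 89.8
time: 67.75
tool_pos: [524.5, 167.4, 80.3]
tcp_rot: [2.959, 1.569, -0.266]
contact_force: [0.4, -5.2, 4.3]
grip_width: 59.9
time: 68.25
tool_pos: [529.5, 167.9, 89.8]
tcp_rot: [-1.931, 1.57, 1.127]
contact_force: [-0.2, -0.5, -2.8]
grip_width: 59.6
place TCP [529.5 167.   79. ]
shift cm [ 1.08  0.08 -0.01] rot [-0.1  -0.02  0.06]
q [0.17 0.57 1.64 0.   0.93 1.82]
```

Held and lifted 9.5 mm. Set it down with the +5 mm shift, release, and rise to look.

```bash
python3 -m crank '[{"linear":[0.5,0,0],"delta_rot":[0,0,0],"fingers":0.5},{"linear":[0.3,0,0],"delta_rot":[0,0,0],"fingers":0.5},{"linear":[0.2,0,0],"delta_rot":[0,0,0],"fingers":0.5},{"linear":[0,0,0],"delta_rot":[0,0,0],"fingers":0.5},{"linear":[0,0,0],"delta_rot":[0,0,0],"fingers":0.5}]'
python3 -m crank '[{"linear":[0,0,0],"delta_rot":[0,0,0],"fingers":0.74},{"linear":[0,0,0],"delta_rot":[0,0,0],"fingers":0.74},{"linear":[0,0,0],"delta_rot":[0,0,0],"fingers":0.74},{"linear":[-2,0,0],"delta_rot":[0,0,0],"fingers":0.74},{"linear":[-4,0,0],"delta_rot":[0,0,0],"fingers":0.65}]'
python3 -m crank '[{"linear":[-4,0,0],"delta_rot":[0,0,0],"fingers":0.65},{"linear":[-3,0,4],"delta_rot":[-8,0,0],"fingers":0.65},{"linear":[0,0,4],"delta_rot":[-8,0,0],"fingers":0.65},{"linear":[0,0,4],"delta_rot":[-8,0,0],"fingers":0.65},{"linear":[0,0,0],"delta_rot":[-8,0,0],"fingers":0.65}]'
for i in 1; do python3 -m crank '[{"linear":[0,0,0],"delta_rot":[-8.3,0,0],"fingers":0.65},{"linear":[0,0,0],"delta_rot":[-8.3,0,0],"fingers":0.65},{"linear":[0,0,0],"delta_rot":[-8.3,0,0],"fingers":0.65},{"linear":[0,0,0],"delta_rot":[-8.3,0,0],"fingers":0.65},{"linear":[0,0,0],"delta_rot":[-8.3,0,0],"fingers":0.65}]'; done
cat >> mods.py <<'E'
def greens(k):
  im=np.load('pics/%s.npz'%k)['image'].astype(int); m=((im[...,1]>im[...,2]+20)&(im[...,1]>im[...,0]+5)).astype(np.uint8)
  n,l,s,c=cv2.connectedComponentsWithStats(m)
  for i in range(1,n):
    if 120<s[i,4]<1000:
      w=world(k,np.argwhere(l==i)[:,::-1],71)[:,:2].astype(np.float32); r=cv2.minAreaRect(w)
      print(k,s[i,4],c[i].round(),np.round(r[0],1),np.round(r[1],1),round(r[2],1))
E
python3 - <<'E'
from mods import *
rows([396.5,240,110],down(-94.7)); shot('scene','s18'); greens('s18')
E
```

```text
time: 68.75
tool_pos: [528.4, 167.7, 80.3]
tcp_rot: [-0.209, 1.57, 2.849]
contact_force: [-3.9, -0.4, 6.7]
grip_width: 59.8
time: 69.25
tool_pos: [527.2, 167.2, 137.5]
tcp_rot: [0.187, 1.564, -3.038]
contact_force: [0.7, -0.2, 0.4]
grip_width: 64.0
time: 69.75
tool_pos: [404.9, 160.3, 209.4]
tcp_rot: [-0.41, 1.567, -3.07]
contact_force: [0.9, 0.6, 0.3]
grip_width: 59.6
time: 70.25
tool_pos: [410.1, 160.8, 209.7]
tcp_rot: [2.87, 1.57, 0.933]
contact_force: [0.3, -0.0, -0.6]
grip_width: 59.9
shift cm [ 9.97 -4.1  -6.9 ] rot [-16.26  -0.04  -0.02]
s18 661 [335. 197.] [525.  169.2] [ 51.7 112.4] 85.3
s18 726 [375. 215.] [535.5 265. ] [ 51.5 112.4] 84.9
s18 793 [417. 233.] [544.3 359.4] [ 51.6 112.4] 85.2
s18 407 [153. 240.] [ 798.4 -149.5] [51.2 42.2] 88.2
s18 490 [225. 253.] [763.8   4.8] [49.5 58.6] 24.7
```

Bay 0's module is now centred: (525,169) against the bay's (527.5,167), angle 85.3°. On to the switch.

```bash
python3 -m crank '[{"linear":[0,-2.2,-3.6],"delta_rot":[0,0,0],"fingers":0.65},{"linear":[0,-2.1,-3.6],"delta_rot":[0,0,0],"fingers":0.65},{"linear":[0,0,0],"delta_rot":[-8.1,0,0],"fingers":0.65},{"linear":[0,0,0],"delta_rot":[-8.1,0,0],"fingers":0.65},{"linear":[3,0,0],"delta_rot":[0,0,0],"fingers":0.65}]'
python3 -m crank '[{"linear":[3,0,0],"delta_rot":[0,0,0],"fingers":0.65},{"linear":[3,0,0],"delta_rot":[0,0,0],"fingers":0.65},{"linear":[2,0,0],"delta_rot":[0,0,0],"fingers":0.65},{"linear":[0,0,0],"delta_rot":[0,0,0],"fingers":0.65},{"linear":[0,0,0],"delta_rot":[0,0,0],"fingers":0.65}]'
python3 - <<'E'
from mods import *
rows([396.5,240.5,65],down(-94.7))
E
```

```text
time: 70.8
tool_pos: [398.2, 245.0, 182.2]
tcp_rot: [2.086, 1.562, 0.428]
contact_force: [0.2, 0.8, -0.8]
grip_width: 59.7
time: 71.3
tool_pos: [396.4, 243.7, 100.1]
tcp_rot: [2.843, 1.57, 1.182]
contact_force: [0.2, -0.3, 0.3]
grip_width: 59.4
shift cm [3.51 0.04 0.32] rot [-0.48 -0.03 -0.01]
```

```bash
python3 -m crank '[{"linear":[1,0,0.3],"delta_rot":[-0.4,0,0],"fingers":0.65},{"linear":[1,0,0],"delta_rot":[0,0,0],"fingers":0.65},{"linear":[1,0,0],"delta_rot":[0,0,0],"fingers":0.65},{"linear":[0.5,0,0],"delta_rot":[0,0,0],"fingers":0.65},{"linear":[0,0,0],"delta_rot":[0,0,0],"fingers":0.65}]'
python3 - <<'E'
from mods import *
rows([399.3,270.5,65],down(-94.7)); print(st()['contact_force'])
E
```

```text
time: 71.8
tool_pos: [395.4, 240.4, 63.9]
tcp_rot: [-1.377, 1.57, -3.03]
contact_force: [0.1, -0.6, 1.0]
grip_width: 59.8
shift cm [-0.11  0.14 -3.03] rot [-0.    0.01  0.07]
[ 0.06685051 -0.60502527  1.04012977]
```

```bash
python3 -m crank '[{"linear":[0,0,-0.8],"delta_rot":[0,0,0],"fingers":0.65},{"linear":[0,0,-0.8],"delta_rot":[0,0,0],"fingers":0.65},{"linear":[0,0,-0.7],"delta_rot":[0,0,0],"fingers":0.65},{"linear":[0,0,-0.4],"delta_rot":[0,0,0],"fingers":0.65},{"linear":[0,0,-0.2],"delta_rot":[0,0,0],"fingers":0.65}]'
python3 -m crank '[{"linear":[0,0,-0.1],"delta_rot":[0,0,0],"fingers":0.65},{"linear":[0,0,-0.1],"delta_rot":[0,0,0],"fingers":0.65},{"linear":[0,0,0],"delta_rot":[0,0,0],"fingers":0.65},{"linear":[0,0,0],"delta_rot":[0,0,0],"fingers":0.65},{"linear":[0,0,0],"delta_rot":[0,0,0],"fingers":0.65}]'
```

```text
time: 72.3
tool_pos: [397.9, 269.2, 64.7]
tcp_rot: [-0.353, 1.569, -2.005]
contact_force: [-0.4, -12.7, 1.1]
grip_width: 59.4
time: 72.8
tool_pos: [397.9, 269.4, 64.7]
tcp_rot: [-0.391, 1.567, -2.044]
contact_force: [0.3, -15.4, 0.7]
grip_width: 60.0
```

```bash
python3 -m crank '[{"linear":[0,0,-0.1],"delta_rot":[0,0,0],"fingers":0.65},{"linear":[0,0,-0.1],"delta_rot":[0,0,0],"fingers":0.65},{"linear":[0,0,0],"delta_rot":[0,0,0],"fingers":0.65},{"linear":[0,0,0],"delta_rot":[0,0,0],"fingers":0.65},{"linear":[0,0,0],"delta_rot":[0,0,0],"fingers":0.65}]'
python3 -m crank '[{"linear":[0,0,0.6],"delta_rot":[0,0,0],"fingers":0.65},{"linear":[-1.5,0,0],"delta_rot":[0,0,0],"fingers":0.65},{"linear":[-4,0,0],"delta_rot":[0,0,0],"fingers":0.65},{"linear":[-4,0,0],"delta_rot":[0,0,0],"fingers":0.65},{"linear":[-4,0,0],"delta_rot":[0,0,0],"fingers":0.65}]'
python3 -m crank '[{"linear":[0,-3,0],"delta_rot":[0,0,0],"fingers":0.65},{"linear":[0,0,0],"delta_rot":[0,0,0],"fingers":0.65},{"linear":[0,0,0],"delta_rot":[0,0,0],"fingers":0.65},{"linear":[0,0,0],"delta_rot":[0,0,0],"fingers":0.65},{"linear":[0,0,0],"delta_rot":[0,0,0],"fingers":0.65}]'
python3 - <<'E'
from mods import *
shot('scene','s20',(100,80,460,300),2.2); greens('s20')
E
```

```text
time: 73.3
tool_pos: [397.8, 270.0, 64.6]
tcp_rot: [-0.379, 1.564, -2.032]
contact_force: [0.4, -23.3, 4.0]
grip_width: 59.8
time: 73.8
tool_pos: [398.3, 268.1, 201.9]
tcp_rot: [2.404, 1.568, 0.752]
contact_force: [0.3, 0.2, -0.2]
grip_width: 59.8
time: 74.3
tool_pos: [368.7, 270.0, 199.4]
tcp_rot: [3.11, 1.57, 1.457]
contact_force: [-0.3, 0.7, 0.4]
grip_width: 59.7
s20 659 [335. 197.] [524.9 169.2] [ 51.7 112.5] 85.3
s20 727 [375. 215.] [535.6 265.3] [ 51.5 112.7] 84.5
s20 793 [417. 233.] [544.4 359.4] [ 51.6 112.5] 85.2
s20 408 [153. 240.] [ 799.  -149.6] [50.9 41.9] 87.5
s20 486 [225. 253.] [763.8   4.8] [49.5 58.6] 24.7
```

View pics/s20.png

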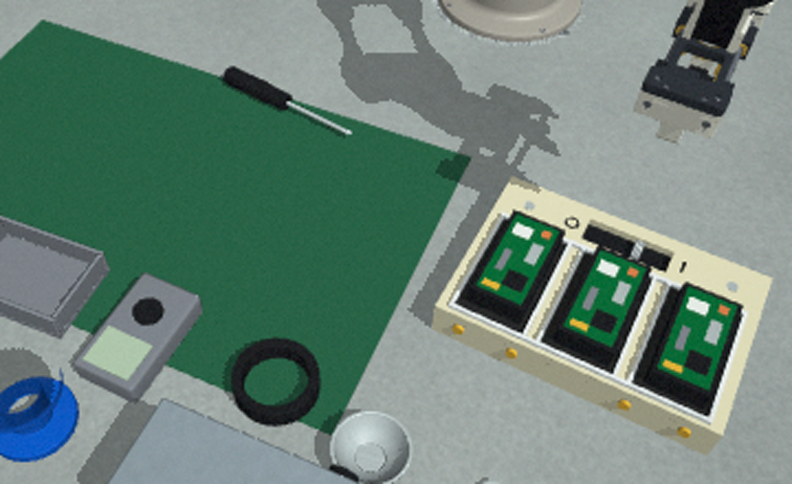

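All three modules are in their bays, component side up. The switch ridge, at (638,251), is at the bar end, the bystanders are in place and the arm is clear.

```bash
python3 -c "
from plant import workorder; print(workorder.close_job())"
```

```text
the job is handed in; nothing more can be done
None
```

I switched the set off, turned all three modules over and laid each in its own bay, component side up. I then slid the switch fully on again and handed the job in at about 74 s. Each module was stood on end on the mat and regrasped from the other side to turn it.

**Re-seating:** while the set was still off, bay 0's module shifted about 9 mm, probably the announced knock. I could not tell whether it sat on the rib, so I lifted it and set it down again before switching on.

**Last checks:**
- **Modules:** the final picture shows all three within about 3 mm of their bay centres and about 1° of the bay direction.
- **Switch:** it reached its stop in both directions, at 18 N going off and 23 N going on, and the last picture shows it at the bar mark.
- **Bench:** the tools and other things in view are where they were. The spanner was outside that last picture, but the arm never went near it.

**What disagreed or went wrong:**
- **Force spike:** early on, a forward tilt at a wrist joint limit gave a brief reading of about 52 N at the wrist. It touched nothing that I could see, and I backed off.
- **Missed grip:** my first try at the first module closed just above it, and I repeated it.
- **Pictures:** I viewed 16, two over the budget.

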